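# Set up a filtration manifold: racks under, plate onto its pins, clamp home

## Task

Set up the filtration manifold for a run. First slide every collecting rack on the bench under the manifold's low deck, one to a lane, pushed fully home against the back stop. Then lower the filter plate gently and level down the two guide pins until it lies flush on the deck, let go, and crank the clamp handle clockwise until the red jaw is fully home over the plate's end, leaving the racks home, the racks upright throughout and the other bench things where they stand.

Things in the scene. Friction and masses are not known exactly. Their poses are not given: they have to be found in the camera images.
- manifold: white filtration manifold with aluminium deck, fixed, turned a little. Origin at bench level under the deck's centre; x points away from its open front (which faces the robot), y left, z up. Deck x -45 to 45 mm, y -135 to 135, underside 38 mm, top 52 mm above the bench; three lanes below. White gearbox with crank and jaw at x -50 to 26, y 136 to 216, 80 mm high
- lane1_home (a point): centre of a rack's underside when fully home in the lane at manifold y = +85 mm; axes as the manifold's, rack lengthwise along x. Lanes are 52 mm wide between walls that end flush with the deck's front edge (x = -45), floor is the bench, back stop face at x = +40: a rack at home has its centre at x = -25 and sticks out 45 mm in front
- lane2_home (a point): the same for the middle lane, y = 0
- lane3_home (a point): the same for the lane at y = -85 mm
- pin_a (a point): tip of the guide pin at the manifold's x = 0, y = +85 mm: steel, 12 mm diameter, stands 40 mm above the deck (tip 92 mm above the bench), the top 8 mm tapering to 5 mm
- pin_b (a point): tip of the other, like guide pin at y = -85 mm
- filter_plate: filter plate: aluminium, 84 mm (its x) by 210 mm (y), 10 mm thick, about 0.55 kg; 15 mm holes at x = 0, y = +85 and -85 mm take the guide pins, either way round. Origin at the centre of its underside, z up; when flush the origin is at the deck's centre, 52 mm above the bench. Loose, starts flat on the bench at the robot's left, long side roughly along world x
- plate_handle (a point): middle of the plate's blue upright grip bar, 20 mm above the plate's top face; the bar is 14 mm thick (plate x), 70 mm long (plate y), and rises 40 mm above the plate's top; axes as the plate's
- crank (a joint): clamp crank angle, rad, grows clockwise seen from above; 0 fully open, 16.0 (about two and a half turns) fully home at a hard end stop; turns stiffly with about 2 N at the knob and stays where it is left. Starts between 0 and 2.5, the jaw then clear of the plate's place
- jaw (a joint): travel of the red clamp jaw towards the deck, m: 0.0015 per rad of the crank, 0 open to 0.024 home, where its lip reaches 8 mm over the end of the seated plate, about 2.5 mm above it
- knob_top (a point): top centre of the crank's black upright knob, 20 mm diameter, 40 mm tall, free to spin on its pin, 45 mm from the crank axis; knob from 95 to 135 mm above the bench, the steel crank arm right below it
- crank_axis (a point): point on the crank's vertical axis, 135 mm above the bench, at the manifold's x = -12, y = +180 mm
- amber_bottle: bystander: amber bottle, 72 mm diameter, 170 mm tall, origin under its centre
- beaker: bystander: glass beaker, 70 mm diameter, 90 mm tall, origin under its centre
- jar: bystander: jar with blue cap, 56 mm diameter, 60 mm tall, origin under its centre
- tip_box: bystander: green box 110 x 80 x 55 mm, origin under its centre
- spatula: bystander: spatula 170 mm long lying on the bench, origin at its middle
- white_bottle: bystander: white bottle with red cap, 60 mm diameter, 130 mm tall, origin under its centre
- rack1: collecting rack: orange plastic block, 130 mm long (its x), 40 mm wide (y), 32 mm high with four white-capped vials in it (a solid block to the touch), 0.16 kg; both ends alike; origin at the centre of its underside. Loose, starts flat on the bench at the robot's right; may be absent
- rack2: collecting rack: orange plastic block, 130 mm long (its x), 40 mm wide (y), 32 mm high with four white-capped vials in it (a solid block to the touch), 0.16 kg; both ends alike; origin at the centre of its underside. Loose, starts flat on the bench at the robot's right; may be absent
- rack3: collecting rack: orange plastic block, 130 mm long (its x), 40 mm wide (y), 32 mm high with four white-capped vials in it (a solid block to the touch), 0.16 kg; both ends alike; origin at the centre of its underside. Loose, starts flat on the bench at the robot's right; may be absent
There are look-alikes about, which are no part of the job. What is shaped like the rack3 but black or green is not meant. What is shaped like the rack1 but turquoise is not meant.

How it is judged:
By the outcome, as a careful person would: the job done as asked, in the order asked, and still so for the second after the job is handed in, with the robot touching nothing.
Of rack1, rack2, rack3 only 2 to 3 are there at a start; the rules pass over those that are not, and their reading is None.
At some moment in a run one of rack1, rack2, rack3, filter_plate may be knocked a few centimetres aside while the robot is not near it.
Once in a run the grip may slacken for a moment while it holds something.
It also fails if it takes over 200 s, if anything falls off the work surface, if the arm or the gripper's body presses on something with over 40 N, if the wrist force passes 120 N, or if a joint passes its speed limit or range.

## Robot

A 7-joint arm with a two-finger parallel gripper is mounted at the origin on the work surface. World frame = base frame: x ahead of the robot, y to its left, z up, the work surface at z = 0. Lengths are in m, angles in rad, forces in N, time in s.
With the tool pointing down it reaches from about 0.35 to 0.9 m from the base axis. Payload 8.1 kg.
Tool frame: the origin (TCP) lies between the finger pads; the fingertips stand 17 mm ahead of it and the grasp point (between the pads) lies 2 mm behind it; z points along the fingers, y is the line along which they close (so a half turn about z gives the same grasp; the last joint's range is limited). The gripper opens to 92 mm and grips with 3 to 60 N. Pads are 19 mm wide; open, the fingers measure 130 mm over their backs; the gripper's body (75 mm by 190 mm) begins 47 mm behind the grasp point.
Start: joints at [1.069, 0.434, 0.025, 1.573, -0.012, 1.134, -0.075], TCP at [0.243, -0.576, 0.214] pointing down, gripper open.
Joint ranges: [-2.62, 2.62], [-0.44, 2.09], [-1.27, 1.32], [0.08, 2.57], [-1.32, 4.46], [0.12, 2], [-2.74, 2.74]. Speed limits (rad/s): [2.22, 2.22, 3.01, 3.01, 3.14, 3.14, 3.14].

## Interface

Orientations are given as a rotation vector (axis times angle).
In Python, from cell import observe, get_image, calibration, sign_off, look_for, regions_of, landmark_of gives the robot as it stands.
- The arm moves only by the tool jog_arm, never from a script. Its argument "plan" is a list of rows, each an object with "offset": the shift along the tool's x, y, z normalised to -1 to 1, where 1 is 0.15 m, a list of three; "twist": the turn, a rotation vector about the tool's x, y, z normalised to -1 to 1, where 1 is 2 pi rad, a list of three; "fingers": the gripper command: -1 is shut, 1 is fully open, values between are in proportion. In form: [{"offset": [x, y, z], "twist": [ax, ay, az], "fingers": fingers}, ...]. A call has 1 to 20 rows; each row is the pose to reach, as a shift and turn from the pose commanded when the call began, along the tool's axes at that moment, turning the shorter way round; what a row does not reach only later rows make up. A row lasts 1/8 s, in which the tool goes at most 62.5 mm and 10.7 degrees, less where a joint would pass 70% of its speed; a pose out of reach is approached as far as the arm can. A call with a number of a shift or a turn outside -1 to 1 is refused whole. A call with a gripper value outside its range is refused whole. The fingers move at their own pace and stop on an object; "newtons" is the grip in N (left out, the last holds). Time passes only in rows, so rows that repeat a pose let the fingers close. It gives the time, the measured TCP pose, the force, the opening and the grip force at its end, in the units of the state.
- observe(): the state, without advancing time (a new reading comes with each control period).
- get_image(name): name is "side" or "top" or "wrist"; returns the picture (420x560x3 uint8, red, green, blue); there is no depth.
- calibration(name): a dict with "fov_y" (degrees; the focal length in pixels is half the picture's height over the tangent of half this angle, whatever the lens; pixels are square), "cx", "cy" (the principal point, pixels), "k1" (the pictures are not rectified: a ray, as slopes to the right and down, at radius r is drawn at 1 + k1 r^2 times it, then the intrinsics apply), "position" and "attitude" of the camera in the world. Camera axes: x right, y down, z forward; pixel columns grow to the right and rows downward; lengths in m; the calibration is good to about 2 mm. A picture is of the moment at which its call begins: read the wrist's pose just before it. calibration takes no time and is no camera call; for the wrist camera it gives the pose at the moment of the call.
- sign_off(): hands the job in; it is judged then, once.
Trained networks look in the newest picture that a camera, given by its name, has taken for a name from the list of things; names that differ only in an ending like _2 or _b are one class to them, and where a whole thing is asked for, a point or a joint stands for the part that bears it (a point fixed in the world has none). Each returns a list of dicts, best first, with "conf" (0 to 1); they miss things now and then, are a little off and sometimes report something else, mostly with a low value. They report only what shows in the picture. A call takes as long as a camera call. They do not tell look-alikes from the thing itself.
- look_for(thing, camera): "box" ([left, top, width, height] as shares, 0 to 1, of the picture: columns of its width, rows of its height, round what is visible of it).
- regions_of(thing, camera): "region" (420x560 bool, what is visible of it) and "box" ([left, top, width, height] as shares, 0 to 1, of the picture: columns of its width, rows of its height, round what is visible of it).
- landmark_of(thing, camera): "at" ([row, column] as shares, 0 to 1, of the picture: columns of its width, rows of its height: a listed point, or the origin of a listed thing).
The state is a dict: "clock": time; "joints": joint angles; "dq": joint speeds; "joint_efforts": joint torques, N m; "position": TCP position; "ee_rot": TCP orientation; "force": force on the tool from outside, world axes, zero at the start; "ft_torque": the same for the moment, N m; "width": opening from 0.0 (shut) to 1.0 (fully open); "gripper_force": force on a finger pad.
Only numpy, scipy, OpenCV 4.12 (cv2) and the standard library are available. Lean on these libraries where they do the work, as an engineer would, in place of code of your own. Each camera call takes 0.05 s, during which the arm holds its last target. There are 200 camera calls.

## Working session

There is one attempt and no reset: what is moved stays moved. The work goes in short steps, Python scripts to look and compute and a tool call to move; the robot and the scene stay as the last step left them, time stands still between calls to the robot, and variables do not carry over. Pictures are saved under pics/ and viewed, at most 14 in all, crops included, and the job is handed in when it is done.

Besides the shell and the picture viewer there is one more tool, called after ">>>" in YAML: its name, and indented under it one key for each argument. jog_arm: Moves the arm, as the interface text tells. Scaled input: -1 to 1 covers 0.15 m each way for a shift and 2 pi rad each way for a turn. Its arguments: {"type":"object","properties":{"plan":{"type":"array","items":{"type":"object","properties":{"offset":{"type":"array","items":{"type":"number","minimum":-1,"maximum":1}},"twist":{"type":"array","items":{"type":"number","minimum":-1,"maximum":1}},"fingers":{"type":"number"}}}},"newtons":{"type":"number"}},"required":["plan"]}

```bash
ls; mkdir -p pics; python3 - <<'E'
from cell import *
import cv2
print(observe())
for n in("top","side"):
    im=get_image(n); cv2.imwrite(f"pics/{n}0.png",im[...,::-1]); print(n,calibration(n))
    for t in("rack1","filter_plate","plate_handle","manifold","pin_a","pin_b","knob_top","lane1_home","lane3_home","crank_axis"):
        print(t,[(round(d["conf"],2),round(d["at"][1]*560,1),round(d["at"][0]*420,1)) for d in landmark_of(t,n)])
E
```

```text
pics
{'clock': 0.0, 'joints': array([ 1.06937381,  0.43522207,  0.02494875,  1.57409377, -0.0115715 ,
        1.13400454, -0.07507289]), 'dq': array([-0.00070615,  0.00063366, -0.00197819, -0.00150256,  0.00106892,
        0.00109482, -0.00112207]), 'joint_efforts': array([-6.38144957e-04, -6.67847300e+01,  9.84682515e-01, -3.14461541e+01,
       -6.05509174e-02,  4.26724227e-02,  1.49409348e-04]), 'position': array([ 0.24245084, -0.57547942,  0.21354657]), 'ee_rot': array([-3.07785686e+00, -6.22012384e-01,  7.34776068e-04]), 'force': array([ 0.26844372, -0.18252799, -0.2881008 ]), 'ft_torque': array([0.01521643, 0.02885495, 0.04853704]), 'gripper_force': 0.0, 'width': 0.9989126369341461}
top {'fov_y': 45.08436534468933, 'cx': 281.13910759443127, 'cy': 207.6749317621223, 'k1': -0.18511996738960654, 'position': array([ 0.23275698, -0.10336141,  1.78596121]), 'attitude': array([-2.12083199,  2.13554342, -0.17064816])}
rack1 [(0.76, 364.6, 273.7), (0.66, 353.6, 221.1), (0.66, 419.2, 196.9), (0.62, 381.5, 228.0), (0.6, 327.8, 220.5), (0.56, 416.0, 242.2)]
filter_plate [(0.68, 152.9, 236.
[... 643 characters left out ...]
array([-0.24332349,  2.80249411, -1.24484296])}
rack1 [(0.84, 288.7, 154.1), (0.76, 350.4, 191.0), (0.58, 302.0, 190.5), (0.57, 295.5, 203.2), (0.54, 314.7, 179.5), (0.48, 331.8, 156.1), (0.37, 195.2, 358.4), (0.31, 268.4, 175.7)]
filter_plate [(0.77, 283.4, 365.0), (0.55, 257.9, 238.0)]
plate_handle [(0.76, 287.1, 359.8)]
manifold [(0.78, 258.9, 235.0)]
pin_a [(0.74, 265.1, 195.5), (0.55, 303.1, 190.9)]
pin_b [(0.74, 265.1, 195.5), (0.55, 303.1, 190.9)]
knob_top [(0.53, 314.3, 176.1), (0.5, 255.7, 258.2)]
lane1_home [(0.84, 263.7, 252.6)]
lane3_home [(0.77, 268.7, 217.7), (0.7, 295.9, 204.1), (0.41, 195.0, 360.5), (0.36, 312.8, 177.2), (0.29, 257.7, 237.4)]
crank_axis [(0.58, 245.4, 248.4)]
```

```bash
cat > h.py <<'E'
import numpy as np, cv2
from cell import *
from scipy.spatial.transform import Rotation as R
def K(c): 
    f=210/np.tan(np.radians(c["fov_y"]/2)); return f
def px2w(c,u,v,z=0.):
    f=K(c); d=np.array([(u-c["cx"])/f,(v-c["cy"])/f]); s=d.copy()
    for _ in range(20): s=d/(1+c["k1"]*(s@s))
    r=R.from_rotvec(c["attitude"]).apply([*s,1]); p=np.array(c["position"])
    return p+r*(z-p[2])/r[2]
def w2px(c,P):
    q=R.from_rotvec(c["attitude"]).inv().apply(np.atleast_2d(P)-c["position"]); s=q[:,:2]/q[:,2:]
    s=s*(1+c["k1"]*(s**2).sum(1,keepdims=True)); return s*K(c)+[c["cx"],c["cy"]]
def tool():
    o=observe(); return o["position"],R.from_rotvec(o["ee_rot"]),o
def yaw(Rt): # angle of tool x axis in world (tool down)
    x=Rt.as_matrix()[:,0]; return np.arctan2(x[1],x[0])
E
python3 - <<'E'
import cv2
a=cv2.imread("pics/top0.png");b=cv2.imread("pics/side0.png")
cv2.imwrite("pics/t0c.png",cv2.resize(a[130:320,110:470],(800,422),interpolation=cv2.INTER_CUBIC))
cv2.imwrite("pics/s0c.png",cv2.resize(b[110:410,140:440],(600,600),interpolation=cv2.INTER_CUBIC))
E
```

```text
(no output)
```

View pics/t0c.png

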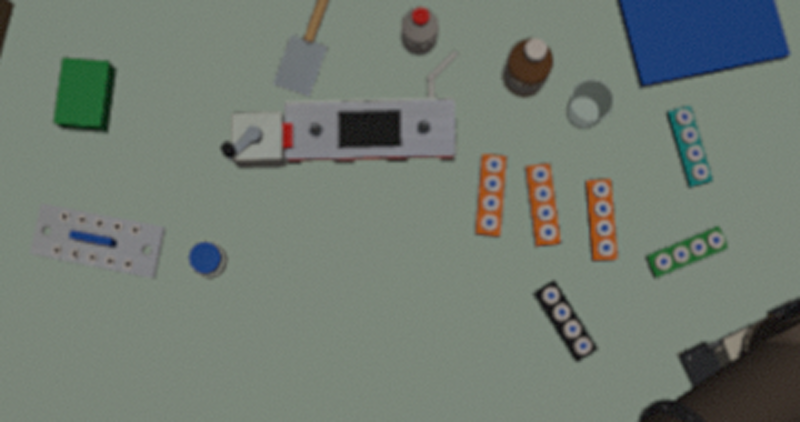

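View pics/s0c.png

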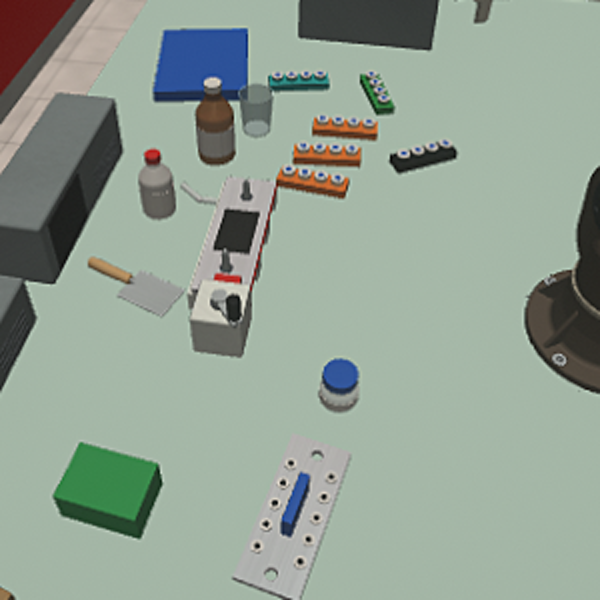

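Three orange racks fit (crop px (491,195), (543,205), (602,220)). The turquoise (689,146), green (687,252) and black (565,320) ones are look-alikes. The crop confirms the colours. The plate is at (100,242) and the manifold deck at (370,130).

```bash
cat >> h.py <<'E'
def orange(im):
    h=cv2.cvtColor(im,cv2.COLOR_RGB2HSV); return cv2.inRange(h,(5,130,90),(20,255,255))
def racks(cam,im,c,amin=100):
    m=cv2.morphologyEx(orange(im),cv2.MORPH_CLOSE,cv2.getStructuringElement(cv2.MORPH_ELLIPSE,(9,9)))
    out=[]
    for k in cv2.findContours(m,cv2.RETR_EXTERNAL,cv2.CHAIN_APPROX_NONE)[0]:
        if cv2.contourArea(k)<amin: continue
        P=np.array([px2w(c,u,v,.032)[:2] for u,v in k[:,0]])
        (cx,cy),(w,h),a=cv2.minAreaRect((P*1000).astype(np.float32))
        if w<h: a+=90
        out.append((round(cx),round(cy),round(max(w,h)),round(min(w,h)),round((a+90)%180-90,1)))
    return out
E
python3 - <<'E'
from h import *
im=cv2.imread("pics/top0.png")[...,::-1].copy(); c=calibration("top")
print(racks("top",im,c))
for n,u,v,z in [("pinR",300.5,187,.092),("pinL",251.5,188,.092),("lane1",254.2,198,0),("mani",275.1,190.9,0),("axis",221.1,188.7,.135),("plate",152.5,237,.03)]: print(n,px2w(c,u,v,z).round(3))
# deck corners from crop px
for u,v in [(285,101),(453,99),(455,158),(288,160)]: print("deck",px2w(c,110+u*.45,130+v*.45,.052).round(3))
for u,v in [(38,206),(163,227),(155,277),(33,257)]: print("plate",px2w(c,110+u*.45,130+v*.45,.01).round(3))
for u,v,z in [(423,126,.092),(316,128,.092),(228,149,.135),(257,134,.1),(206,258,.06)]: print("pin,pin,knob,axis,jar",px2w(c,110+u*.45,130+v*.45,z).round(3))
s=calibration("side")
for n,u,v,z in [("pinfar",140+246/2,110+180/2,.092),("pinnear",140+225/2,110+251/2,.092),("knob",140+233/2,110+296/2,.135)]: print(n,px2w(s,u,v,z).round(3))
w=calibration("wrist"); p,Rt,o=tool(); print("cam in tool",Rt.inv().apply(w["position"]-p), (Rt.inv()*R.from_rotvec(w["attitude"])).as_matrix().round(2),w["fov_y"],yaw(Rt))
E
```

```text
[(457, -435, 126, 38, 2.7), (481, -342, 126, 38, 5.8), (498, -260, 127, 38, -5.9)]
pinR [ 0.595 -0.154  0.092]
pinL [0.593 0.014 0.092]
lane1 [0.575 0.01  0.   ]
mani [ 0.601 -0.065  0.   ]
axis [0.582 0.113 0.135]
plate [0.432 0.369 0.03 ]
deck [0.647 0.063 0.052]
deck [ 0.648 -0.203  0.052]
deck [ 0.553 -0.204  0.052]
deck [0.551 0.058 0.052]
plate [0.487 0.471 0.01 ]
plate [0.452 0.263 0.01 ]
plate [0.371 0.274 0.01 ]
plate [0.403 0.476 0.01 ]
pin,pin,knob,axis,jar [ 0.596 -0.154  0.092]
pin,pin,knob,axis,jar [0.594 0.011 0.092]
pin,pin,knob,axis,jar [0.554 0.141 0.135]
pin,pin,knob,axis,jar [0.584 0.102 0.1  ]
pin,pin,knob,axis,jar [0.397 0.184 0.06 ]
pinfar [ 0.602 -0.149  0.092]
pinnear [0.599 0.02  0.092]
knob [0.558 0.142 0.135]
cam in tool [ 0.07289535 -0.00093379 -0.16977566] [[-0.   -0.96 -0.27]
 [ 1.   -0.   -0.  ]
 [ 0.   -0.27  0.96]] 61.82545391496719 0.39869195430969445
```

>>> jog_arm:
  plan:
    - {"offset":[1,-0.4,-0.58],"twist":[0,0,0.0635],"fingers":1}
    - {"offset":[1,-0.4,-0.58],"twist":[0,0,0.0635],"fingers":1}
    - {"offset":[1,-0.4,-0.58],"twist":[0,0,0.0635],"fingers":1}
    - {"offset":[1,-0.4,-0.58],"twist":[0,0,0.0635],"fingers":1}
    - {"offset":[1,-0.4,-0.58],"twist":[0,0,0.0635],"fingers":1}

```text
clock: 1.72
position: [0.3571, -0.4627, 0.3012]
ee_rot: [3.141, 0.0, -0.001]
force: [0.1, -0.4, -0.0]
width: 0.998
gripper_force: 0.0
```

```bash
cat >> h.py <<'E'
def mv(x,y,z,yawdeg=0):
    """normalised jog to a tool-down pose"""
    p,Rt,o=tool(); T=R.from_euler("z",yawdeg,degrees=True)*R.from_euler("x",180,degrees=True)
    off=Rt.inv().apply(np.array([x,y,z])-p)/.15; tw=(Rt.inv()*T).as_rotvec()/(2*np.pi)
    print("at",p.round(4),"yaw",np.degrees(yaw(Rt)).round(2),"-> off",off.round(4).tolist(),"tw",tw.round(4).tolist())
E
python3 -c "
from h import *
mv(.47,-.34,.30)
print(racks('wrist',get_image('wrist'),calibration('wrist'),400))"
```

```text
at [ 0.3571 -0.4627  0.3012] yaw 0.0 -> off [0.7526, -0.8182, 0.0072] tw [0.0001, 0.0001, 0.0]
[(456, -439, 125, 38, 2.7), (480, -348, 125, 38, 5.9), (496, -268, 123, 38, -5.9)]
```

>>> jog_arm:
  plan:
    - {"offset":[0.63,-1,0],"twist":[0,0,0],"fingers":1}
    - {"offset":[0.63,-1,0],"twist":[0,0,0],"fingers":1}
    - {"offset":[0.63,-1,0],"twist":[0,0,0],"fingers":1}
    - {"offset":[0.63,-1,0],"twist":[0,0,0],"fingers":1}
    - {"offset":[0.63,-1,0],"twist":[0,0,0],"fingers":1}

```text
clock: 2.4
position: [0.4509, -0.3141, 0.3007]
ee_rot: [3.141, -0.004, -0.002]
force: [0.4, -0.1, 0.5]
width: 1.0
gripper_force: 0.0
```

```bash
python3 -c "
from h import *
c=calibration('wrist');im=get_image('wrist');cv2.imwrite('pics/w1.png',im[...,::-1])
print(racks('wrist',im,c,400))
for t,z in (('pin_a',.092),('lane1_home',0),('manifold',0),('rack1',0)):
  for d in landmark_of(t,'wrist'):
    v,u=d['at'][0]*420,d['at'][1]*560; print(t,round(d['conf'],2),round(u),round(v),px2w(c,u,v,z).round(3))
mv(.451,-.263,.15,-5.9)
"
```

```text
[(459, -433, 125, 38, 2.4), (484, -343, 125, 38, 5.8), (500, -262, 125, 38, -5.8)]
pin_a 0.94 122 33 [ 0.602 -0.154  0.092]
manifold 0.93 89 51 [ 0.6   -0.069  0.   ]
rack1 0.87 303 140 [ 0.484 -0.344  0.   ]
rack1 0.86 487 74 [ 0.572 -0.584 -0.   ]
rack1 0.75 321 270 [ 0.296 -0.372  0.   ]
rack1 0.69 373 160 [ 0.458 -0.439  0.   ]
rack1 0.62 463 200 [ 0.401 -0.572  0.   ]
rack1 0.56 240 127 [ 0.501 -0.261  0.   ]
at [ 0.4513 -0.3138  0.3012] yaw -0.16 -> off [-0.0025, -0.3391, 1.0079] tw [0.0, 0.0001, 0.0159]
```

View pics/w1.png

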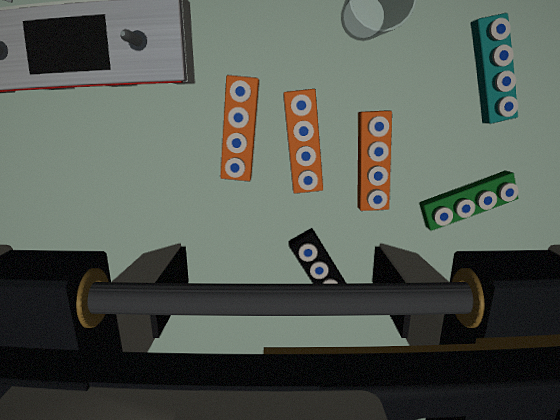

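The wrist view confirms the three orange racks at px (240,127), (303,140) and (375,160). The manifold is top left, with pin_b at (130,38) and the deck's right end at x≈188.

```bash
python3 -c "
from h import *
c=calibration('wrist')
for u,v,z in ((3,91,.052),(100,85,.052),(186,81,.052),(182,1,.052),(128,36,.092),(0,50,.092)): print(px2w(c,u,v,z).round(4))
mv(.455,-.258,.15,-5.8)
"
```

```text
[0.5533 0.0196 0.052 ]
[ 0.5551 -0.1043  0.052 ]
[ 0.557 -0.206  0.052]
[ 0.6419 -0.2063  0.052 ]
[ 0.5994 -0.159   0.092 ]
[ 0.593  -0.0156  0.092 ]
at [ 0.4513 -0.3138  0.3012] yaw -0.16 -> off [0.0241, -0.3725, 1.0079] tw [0.0, 0.0001, 0.0157]
```

>>> jog_arm:
  plan:
    - {"offset":[0.024,-0.372,0.5],"twist":[0,0,0.0157],"fingers":0.3}
    - {"offset":[0.024,-0.372,1],"twist":[0,0,0.0157],"fingers":0.3}
    - {"offset":[0.024,-0.372,1],"twist":[0,0,0.0157],"fingers":0.3}
    - {"offset":[0.024,-0.372,1],"twist":[0,0,0.0157],"fingers":0.3}
    - {"offset":[0.024,-0.372,1],"twist":[0,0,0.0157],"fingers":0.3}

```text
clock: 3.28
position: [0.4566, -0.2579, 0.1529]
ee_rot: [3.137, -0.157, 0.003]
force: [-0.3, -0.7, -0.3]
width: 0.653
gripper_force: 0.0
```

```bash
python3 -c "
from h import *
print(racks('wrist',get_image('wrist'),calibration('wrist'),400))
mv(.455,-.258,.022,-5.8)
"
```

```text
[(461, -430, 124, 38, 2.6), (485, -340, 123, 38, 6.0), (501, -261, 123, 37, -6.0)]
at [ 0.4569 -0.258   0.1533] yaw -5.73 -> off [-0.0155, -0.0002, 0.8753] tw [0.0002, -0.0005, 0.0002]
```

>>> jog_arm:
  newtons: 20
  plan:
    - {"offset":[-0.01,-0.01,0.4],"twist":[0,0,0],"fingers":0.3}
    - {"offset":[-0.01,-0.01,0.7],"twist":[0,0,0],"fingers":0.3}
    - {"offset":[-0.01,-0.01,0.87],"twist":[0,0,0],"fingers":0.3}
    - {"offset":[-0.01,-0.01,0.87],"twist":[0,0,0],"fingers":0.3}
    - {"offset":[-0.01,-0.01,0.87],"twist":[0,0,0],"fingers":-1}
    - {"offset":[-0.01,-0.01,0.87],"twist":[0,0,0],"fingers":-1}
    - {"offset":[-0.01,-0.01,0.87],"twist":[0,0,0],"fingers":-1}
    - {"offset":[-0.01,-0.01,0.87],"twist":[0,0,0],"fingers":-1}
    - {"offset":[-0.01,-0.01,0.82],"twist":[0,0,0],"fingers":-1}
    - {"offset":[-0.01,-0.01,0.82],"twist":[0,0,0],"fingers":-1}

```text
clock: 4.58
position: [0.4549, -0.2553, 0.0291]
ee_rot: [3.137, -0.155, 0.002]
force: [-0.9, -0.7, 0.9]
width: 0.045
gripper_force: 0.0
```

```bash
cat >> h.py <<'E'
M=np.array([.5992,-.071]); MY=1.0
def m2w(x,y):
    a=np.radians(MY); return M+[x*np.cos(a)-y*np.sin(a),x*np.sin(a)+y*np.cos(a)]
E
python3 -c "
from h import *
im=get_image('wrist');cv2.imwrite('pics/w2.png',im[...,::-1])
# rack centre 45 ahead of tool; stage: rack centre manifold x -128
x,y=m2w(-173,85) if 0 else m2w(-.173,.085); print(x,y); mv(x,y,.03,1)
x,y=m2w(-.095,.085); print(x,y); mv(x,y,.03,1)
print(racks('wrist',im,calibration('wrist'),400))
"
```

```text
0.42474289419077516 0.010967787774643231
at [ 0.4547 -0.2552  0.0288] yaw -5.67 -> off [-0.3743, -1.7458, -0.0091] tw [0.0001, -0.0001, -0.0185]
0.5027310144129737 0.012329075476751342
at [ 0.4547 -0.2552  0.0288] yaw -5.67 -> off [0.1422, -1.8062, -0.0087] tw [0.0001, -0.0001, -0.0185]
[(489, -337, 115, 37, 5.9), (509, -261, 104, 36, -5.8)]
```

View pics/w2.png

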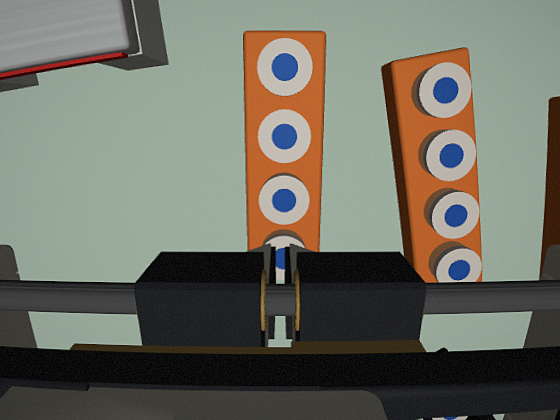

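```bash
python3 -c "
from h import *
c=calibration('wrist');p,Rt,o=tool();print(o['width'],o['gripper_force'],o['force'])
for q in ((0,0,0),(0,0,.017),(0,0,-.02)): print(w2px(c,p+Rt.apply(q)))
s=calibration('side');im=get_image('side');print(racks('side',im,s,60)); u,v=w2px(s,p)[0];print(u,v);u,v=int(u),int(v)
cv2.imwrite('pics/s2.png',cv2.resize(im[v-60:v+60,u-80:u+80,::-1],(800,600),interpolation=cv2.INTER_CUBIC))
im=get_image('top');print(racks('top',im,calibration('top')))
"
```

```text
0.01889049719320339 0.0 [0.85447212 0.5547105  0.01570358]
[[281.70147778 253.46721205]]
[[281.55770925 241.67117822]]
[[281.90649379 270.32071428]]
[(499, -271, 129, 127, 86.4), (728, -420, 66, 61, 19.9)]
308.65256342569194 199.03893038016136
[(457, -435, 126, 38, 2.9)]
```

View pics/s2.png

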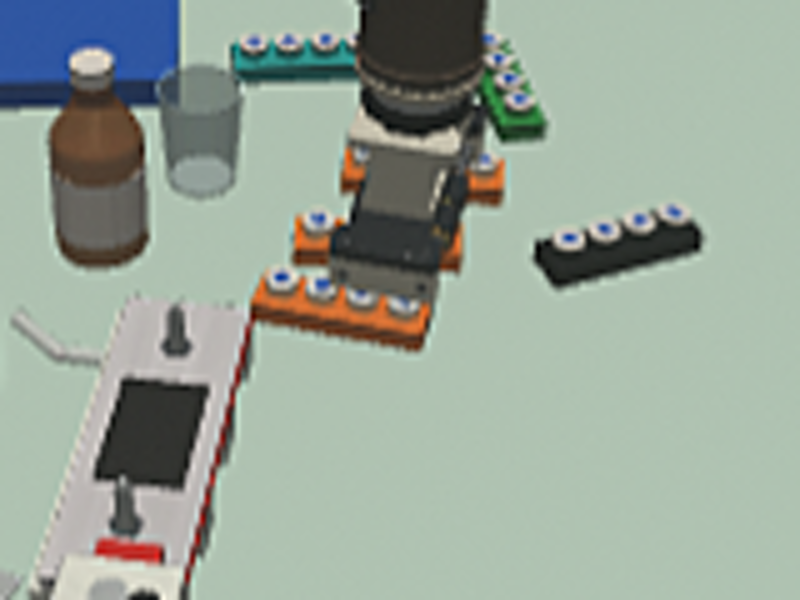

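```bash
python3 -c "
from h import *
p,Rt,o=tool();print(o['position'],o['width'],o['gripper_force'],o['clock'])
im=get_image('wrist')
cv2.imwrite('pics/w2c.png',cv2.resize(im[200:320,200:360,::-1],(800,600),interpolation=cv2.INTER_CUBIC))
"
```

```text
[ 0.45444175 -0.25505114  0.02838847] 0.0077063525647364205 0.0 4.725
```

View pics/w2c.png

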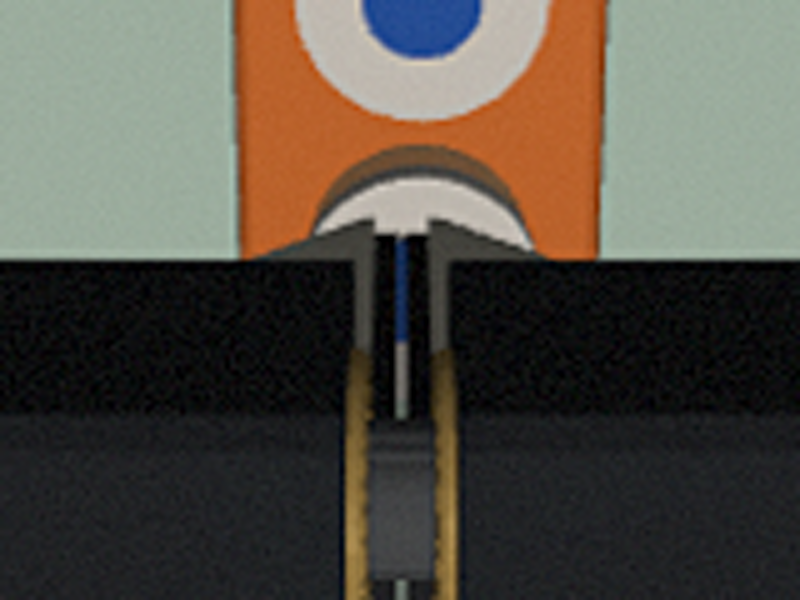

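>>> jog_arm:
  plan:
    - {"offset":[0,0,-0.4],"twist":[0,0,0.0],"fingers":-1}
    - {"offset":[0,0,-0.4],"twist":[0,0,0],"fingers":-1}
    - {"offset":[0,-0.65,-0.4],"twist":[0,0,0],"fingers":-1}
    - {"offset":[0,-0.65,-0.4],"twist":[0,0,0],"fingers":-1}
    - {"offset":[0,-0.65,-0.1],"twist":[0,0,0],"fingers":-1}
    - {"offset":[0,-0.65,0],"twist":[0,0,0],"fingers":-1}
    - {"offset":[0,-0.65,0],"twist":[0,0,0],"fingers":-1}

```text
clock: 5.65
position: [0.4629, -0.1583, 0.0274]
ee_rot: [-3.137, 0.157, 0.005]
force: [-0.1, -0.8, 0.3]
width: 0.009
gripper_force: 0.0
```

```bash
python3 -c "
from h import *
p,Rt,o=tool();print(p,o['force'],np.degrees(o['joints']).round(1))
s=get_image('side');cs=calibration('side');u,v=w2px(cs,p-[0,0,.017])[0];print(u,v)
im=get_image('wrist');print(racks('wrist',im,calibration('wrist'),400))
u,v=int(u),int(v)
a=cv2.resize(s[v-40:v+40,u-50:u+50,::-1],(500,400),interpolation=cv2.INTER_CUBIC);cv2.circle(a,(250,200),3,(255,0,255),-1)
cv2.imwrite('pics/s3.png',a)
"
```

```text
[ 0.46288311 -0.15833118  0.02737501] [-0.07867254 -0.82746851  0.26308659] [ 15.3  27.2  -3.5 119.6   3.   33.5 -86. ]
302.8658627899324 220.41474210327237
[(503, -254, 120, 37, -6.0)]
```

View pics/s3.png

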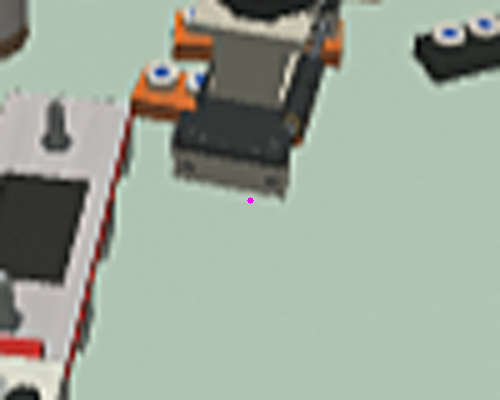

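>>> jog_arm:
  plan:
    - {"offset":[0,0,0.03],"twist":[0,0,0],"fingers":-1}
    - {"offset":[0,0,0.06],"twist":[0,0,0],"fingers":-1}
    - {"offset":[0,0,0.07],"twist":[0,0,0],"fingers":-1}
    - {"offset":[0,0,0.07],"twist":[0,0,0],"fingers":-1}

```text
clock: 6.25
position: [0.464, -0.158, 0.0178]
ee_rot: [3.138, -0.155, -0.0]
force: [1.0, -0.2, -0.4]
width: 0.003
gripper_force: 0.0
```

>>> jog_arm:
  plan:
    - {"offset":[0,0,0.01],"twist":[0,0,0],"fingers":-1}
    - {"offset":[0,0,0.02],"twist":[0,0,0],"fingers":-1}
    - {"offset":[0,0,0.02],"twist":[0,0,0],"fingers":-1}

```text
clock: 6.62
position: [0.464, -0.158, 0.0147]
ee_rot: [-3.138, 0.155, 0.0]
force: [0.3, -0.1, 1.1]
width: 0.005
gripper_force: 0.0
```

>>> jog_arm:
  plan:
    - {"offset":[0,0,0.01],"twist":[0,0,0],"fingers":-1}
    - {"offset":[0,0,0.02],"twist":[0,0,0],"fingers":-1}
    - {"offset":[0,0,0.02],"twist":[0,0,0],"fingers":-1}

```text
clock: 7.0
position: [0.4639, -0.158, 0.0117]
ee_rot: [-3.138, 0.155, 0.0]
force: [0.6, -0.1, -0.0]
width: 0.006
gripper_force: 0.0
```

>>> jog_arm:
  plan:
    - {"offset":[0,0,0.01],"twist":[0,0,0],"fingers":-1}
    - {"offset":[0,0,0.02],"twist":[0,0,0],"fingers":-1}
    - {"offset":[0,0,0.02],"twist":[0,0,0],"fingers":-1}

```text
clock: 7.38
position: [0.464, -0.158, 0.0087]
ee_rot: [-3.138, 0.155, 0.0]
force: [1.3, -0.2, -1.1]
width: 0.005
gripper_force: 0.0
```

>>> jog_arm:
  plan:
    - {"offset":[0,0,0.015],"twist":[0,0,0],"fingers":-1}
    - {"offset":[0,0,0.03],"twist":[0,0,0],"fingers":-1}
    - {"offset":[0,0,0.03],"twist":[0,0,0],"fingers":-1}

```text
clock: 7.75
position: [0.4638, -0.158, 0.0041]
ee_rot: [-3.138, 0.155, 0.001]
force: [-0.3, -0.1, 0.2]
width: 0.005
gripper_force: 0.0
```

>>> jog_arm:
  plan:
    - {"offset":[0,0,0.015],"twist":[0,0,0],"fingers":-1}
    - {"offset":[0,0,0.03],"twist":[0,0,0],"fingers":-1}
    - {"offset":[0,0,0.03],"twist":[0,0,0],"fingers":-1}

```text
clock: 8.12
position: [0.4639, -0.158, -0.0004]
ee_rot: [-3.138, 0.155, 0.0]
force: [-0.6, 0.1, 0.0]
width: 0.005
gripper_force: 0.0
```

>>> jog_arm:
  plan:
    - {"offset":[0,0,0.01],"twist":[0,0,0],"fingers":-1}
    - {"offset":[0,0,0.02],"twist":[0,0,0],"fingers":-1}
    - {"offset":[0,0,0.02],"twist":[0,0,0],"fingers":-1}

```text
clock: 8.5
position: [0.464, -0.158, -0.0033]
ee_rot: [-3.138, 0.155, 0.0]
force: [0.1, 0.1, 0.3]
width: 0.006
gripper_force: 0.0
```

>>> jog_arm:
  plan:
    - {"offset":[0,0,0.01],"twist":[0,0,0],"fingers":-1}
    - {"offset":[0,0,0.02],"twist":[0,0,0],"fingers":-1}
    - {"offset":[0,0,0.02],"twist":[0,0,0],"fingers":-1}

```text
clock: 8.88
position: [0.464, -0.158, -0.0063]
ee_rot: [3.138, -0.155, -0.0]
force: [-0.7, 0.1, 0.9]
width: 0.006
gripper_force: 0.0
```

>>> jog_arm:
  plan:
    - {"offset":[0,0,0.01],"twist":[0,0,0],"fingers":-1}
    - {"offset":[0,0,0.02],"twist":[0,0,0],"fingers":-1}
    - {"offset":[0,0,0.02],"twist":[0,0,0],"fingers":-1}

```text
clock: 9.25
position: [0.464, -0.158, -0.0093]
ee_rot: [-3.138, 0.155, 0.0]
force: [-0.1, -0.2, -0.1]
width: 0.008
gripper_force: 0.0
```

>>> jog_arm:
  plan:
    - {"offset":[0,0,0.01],"twist":[0,0,0],"fingers":-1}
    - {"offset":[0,0,0.02],"twist":[0,0,0],"fingers":-1}
    - {"offset":[0,0,0.02],"twist":[0,0,0],"fingers":-1}

```text
clock: 9.62
position: [0.4641, -0.1581, -0.0121]
ee_rot: [3.138, -0.155, 0.0]
force: [-0.6, 0.2, 3.3]
width: 0.004
gripper_force: 1.9
```

```bash
python3 -c "
from h import *
p,Rt,o=tool();print(p)
s=get_image('side');cs=calibration('side');w=get_image('wrist');cw=calibration('wrist')
for z in (-.029,0,.0165,.05): print(z,w2px(cs,[p[0],p[1],z]).round(1),w2px(cw,[p[0],p[1],z]).round(1))
a=cv2.resize(s[170:250,250:350,::-1],(750,600),interpolation=cv2.INTER_CUBIC)
for z,col in ((-.029,(0,0,255)),(0,(255,0,255)),(.05,(0,255,255))):
  u,v=w2px(cs,[p[0],p[1],z])[0]; cv2.circle(a,(int((u-250+.5)*7.5),int((v-170+.5)*7.5)),4,col,-1)
cv2.imwrite('pics/s4.png',a); cv2.imwrite('pics/w4.png',w[...,::-1])
"
```

```text
[ 0.46410072 -0.15805343 -0.01205707]
-0.029 [[302.  228.4]] [[281.6 241.7]]
0 [[302.4 222.5]] [[281.9 263.2]]
0.0165 [[302.6 219.2]] [[282.1 278.8]]
0.05 [[303.  212.1]] [[282.6 322.4]]
```

View pics/s4.png

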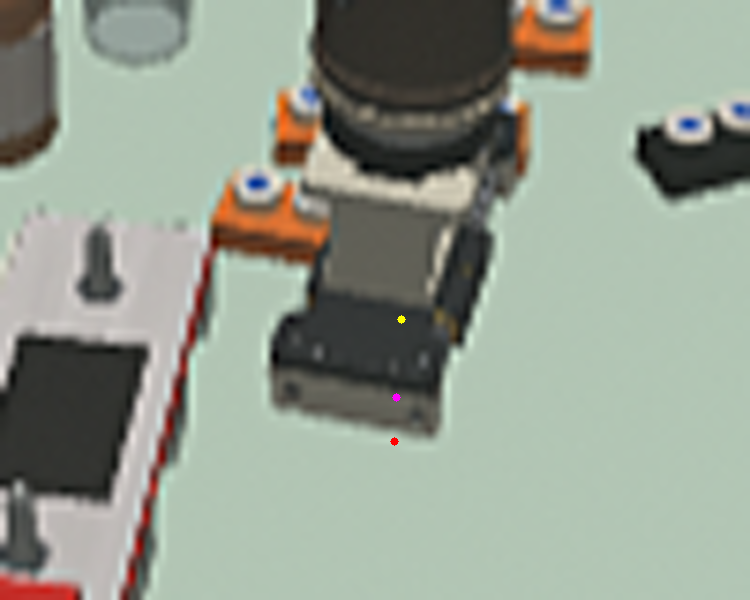

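View pics/w4.png

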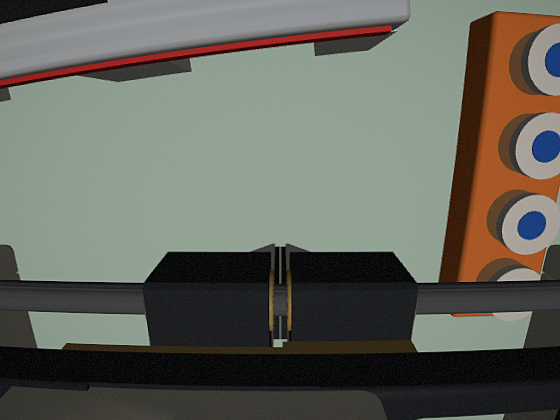

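```bash
python3 -c "
from h import *
cs=calibration('side');cw=calibration('wrist');ct=calibration('top')
for z in (.035,.05,.065,.08):
  print('body corners',z,px2w(cs,286.3,224,z).round(4),px2w(cs,308.3,227.6,z).round(4))
for b in (0,.01,.02,.0285):
  c=dict(cw);c['position']=cw['position']+[0,0,b]
  print(b,'deck corner',px2w(c,409,22,.052).round(4),'rack top right-left edge at row 200',px2w(c,476,132,.032).round(4),'cap',px2w(c,524,223,.037).round(4))
  c=dict(cw);
  # w1 view: tool (.4513,-.3138,.3012)
  p=np.array([.4513,-.3138,.3012]);pn,Rt,o=tool()
  c['attitude']=(R.from_euler('z',-.16+5.67,degrees=True)*R.from_rotvec(cw['attitude'])).as_rotvec()
  c['position']=p+R.from_euler('z',5.51,degrees=True).apply(cw['position']-pn)+[0,0,b]
  print('  w1 deck corner',px2w(c,188,80,.052).round(4),'pin',px2w(c,128,36,.092).round(4))
print('top corner',px2w(ct,110+455*.45,130+158*.45,.052))
"
```

```text
body corners 0.035 [ 0.5137 -0.1055  0.035 ] [ 0.4383 -0.1013  0.035 ]
body corners 0.05 [ 0.5115 -0.0903  0.05  ] [ 0.4373 -0.0862  0.05  ]
body corners 0.065 [ 0.5092 -0.0751  0.065 ] [ 0.4363 -0.0711  0.065 ]
body corners 0.08 [ 0.507  -0.0599  0.08  ] [ 0.4353 -0.056   0.08  ]
0 deck corner [ 0.557  -0.2028  0.052 ] rack top right-left edge at row 200 [ 0.5223 -0.234   0.032 ] cap [ 0.4875 -0.2518  0.037 ]
  w1 deck corner [ 0.5581 -0.2084  0.052 ] pin [ 0.5994 -0.159   0.092 ]
0.01 deck corner [ 0.5589 -0.2064  0.052 ] rack top right-left edge at row 200 [ 0.5212 -0.2395  0.032 ] cap [ 0.4834 -0.2591  0.037 ]
  w1 deck corner [ 0.5589 -0.2059  0.052 ] pin [ 0.6014 -0.155   0.092 ]
0.02 deck corner [ 0.5609 -0.2101  0.052 ] rack top right-left edge at row 200 [ 0.5201 -0.245   0.032 ] cap [ 0.4794 -0.2663  0.037 ]
  w1 deck corner [ 0.5597 -0.2034  0.052 ] pin [ 0.6034 -0.1509  0.092 ]
0.0285 deck corner [ 0.5626 -0.2132  0.052 ] rack top right-left edge at row 200 [ 0.5192 -0.2497  0.032 ] cap [ 0.4759 -0.2725  0.037 ]
  w1 deck corner [ 0.5604 -0.2013  0.052 ] pin [ 0.6051 -0.1474  0.092 ]
top corner [ 0.55256164 -0.20439305  0.052     ]
```

The side view shows the tool's xy is right, but the bench contact came at a reported z of -0.0115. So true tool z is reported z + 0.0285, and I missed rack A from above. I'm regripping with that correction.

>>> jog_arm:
  newtons: 20
  plan:
    - {"offset":[0,0,-0.3],"twist":[0,0,0],"fingers":-1}
    - {"offset":[0,0,-0.6],"twist":[0,0,0],"fingers":0.3}
    - {"offset":[0.005,0.4,-0.6],"twist":[0,0,0],"fingers":0.3}
    - {"offset":[0.005,0.66,-0.6],"twist":[0,0,0],"fingers":0.3}
    - {"offset":[0.005,0.66,-0.6],"twist":[0,0,0],"fingers":0.3}
    - {"offset":[0.005,0.66,-0.6],"twist":[0,0,0],"fingers":0.3}
    - {"offset":[0.005,0.66,-0.6],"twist":[0,0,0],"fingers":0.3}
    - {"offset":[0.005,0.66,-0.3],"twist":[0,0,0],"fingers":0.3}
    - {"offset":[0.005,0.66,-0.037],"twist":[0,0,0],"fingers":0.3}
    - {"offset":[0.005,0.66,-0.037],"twist":[0,0,0],"fingers":0.3}
    - {"offset":[0.005,0.66,-0.037],"twist":[0,0,0],"fingers":0.3}
    - {"offset":[0.005,0.66,-0.037],"twist":[0,0,0],"fingers":-1}
    - {"offset":[0.005,0.66,-0.037],"twist":[0,0,0],"fingers":-1}
    - {"offset":[0.005,0.66,-0.037],"twist":[0,0,0],"fingers":-1}
    - {"offset":[0.005,0.66,-0.037],"twist":[0,0,0],"fingers":-1}
    - {"offset":[0.005,0.66,-0.037],"twist":[0,0,0],"fingers":-1}

```text
clock: 11.72
position: [0.4556, -0.2569, -0.0057]
ee_rot: [3.137, -0.156, 0.002]
force: [-0.4, 0.1, 7.5]
width: 0.433
gripper_force: 20.0
```

>>> jog_arm:
  plan:
    - {"offset":[0,0,-0.04],"twist":[0,0,0],"fingers":-1}
    - {"offset":[-0.2,0,-0.04],"twist":[0,0,0],"fingers":-1}
    - {"offset":[-0.2,-0.2,-0.04],"twist":[0,0,-0.006],"fingers":-1}
    - {"offset":[-0.2,-0.4,-0.04],"twist":[0,0,-0.012],"fingers":-1}
    - {"offset":[-0.2,-0.6,-0.04],"twist":[0,0,-0.0186],"fingers":-1}
    - {"offset":[-0.2,-0.8,-0.04],"twist":[0,0,-0.0186],"fingers":-1}
    - {"offset":[-0.2,-0.95,-0.04],"twist":[0,0,-0.0186],"fingers":-1}
    - {"offset":[-0.2,-0.95,-0.04],"twist":[0,0,-0.0186],"fingers":-1}

```text
clock: 12.72
position: [0.4395, -0.1101, -0.0004]
ee_rot: [-3.141, -0.033, -0.0]
force: [-0.4, 0.7, -2.1]
width: 0.435
gripper_force: 20.0
```

```bash
sed -i 's/^M=np.*/M=np.array([.6,-.070]); MY=1.0/' h.py; python3 -c "
from h import *
x,y=m2w(-.175,.085); mv(x,y,-.0005,1)
x,y=m2w(-.097,.085); mv(x,y,-.0005,1)
"
```

```text
at [ 4.395e-01 -1.101e-01 -4.000e-04] yaw 1.22 -> off [-0.0889, -0.8158, 0.0013] tw [-0.0001, -0.0, 0.0006]
at [ 4.395e-01 -1.101e-01 -4.000e-04] yaw 1.22 -> off [0.4311, -0.8138, 0.0014] tw [-0.0001, -0.0, 0.0006]
```

>>> jog_arm:
  plan:
    - {"offset":[-0.09,-0.2,0],"twist":[0,0,0],"fingers":-1}
    - {"offset":[-0.09,-0.4,0],"twist":[0,0,0],"fingers":-1}
    - {"offset":[-0.09,-0.6,0],"twist":[0,0,0],"fingers":-1}
    - {"offset":[-0.09,-0.815,0],"twist":[0,0,0],"fingers":-1}
    - {"offset":[-0.09,-0.815,0],"twist":[0,0,0],"fingers":-1}

```text
clock: 13.35
position: [0.4239, 0.0116, -0.0004]
ee_rot: [-3.141, -0.033, -0.001]
force: [0.4, -1.2, -1.3]
width: 0.435
gripper_force: 20.0
```

```bash
python3 -c "
from h import *
im=get_image('wrist');cv2.imwrite('pics/w5.png',im[...,::-1])
x,y=m2w(-.097,.085); mv(x,y,-.0005,1)
c=calibration('wrist');c['position']=c['position']+[0,0,.01]
for mx,my,z in ((-.045,.059,.0),(-.045,.111,0),(-.065,.105,.032),(-.065,.065,.032)): print(w2px(c,[*m2w(mx,my),z]).round())
"
```

```text
at [ 0.4238  0.0101 -0.0005] yaw 1.1 -> off [0.5188, -0.0115, 0.0004] tw [0.0, -0.0, 0.0003]
[[334. -16.]]
[[222. -16.]]
[[226.  11.]]
[[330.  11.]]
```

View pics/w5.png

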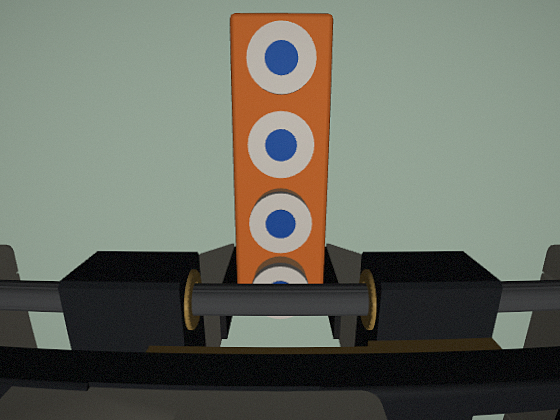

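>>> jog_arm:
  plan:
    - {"offset":[0,-0.01,0.03],"twist":[0,0,0],"fingers":-1}
    - {"offset":[0.1,-0.01,0.03],"twist":[0,0,0],"fingers":-1}
    - {"offset":[0.2,-0.01,0.03],"twist":[0,0,0],"fingers":-1}
    - {"offset":[0.3,-0.01,0.03],"twist":[0,0,0],"fingers":-1}
    - {"offset":[0.4,-0.01,0.03],"twist":[0,0,0],"fingers":-1}
    - {"offset":[0.5,-0.01,0.03],"twist":[0,0,0],"fingers":-1}
    - {"offset":[0.52,-0.01,0.03],"twist":[0,0,0],"fingers":-1}
    - {"offset":[0.52,-0.01,0.03],"twist":[0,0,0],"fingers":-1}

```text
clock: 14.4
position: [0.5012, 0.0131, -0.0053]
ee_rot: [3.141, 0.028, -0.001]
force: [-0.8, -0.1, -1.5]
width: 0.437
gripper_force: 20.0
```

>>> jog_arm:
  plan:
    - {"offset":[0,0,0],"twist":[0,0,0],"fingers":0.2}
    - {"offset":[0,0,0],"twist":[0,0,0],"fingers":0.2}
    - {"offset":[0,0,0],"twist":[0,0,0],"fingers":0.2}
    - {"offset":[0,0,-0.2],"twist":[0,0,0],"fingers":0.2}
    - {"offset":[0,0,-0.4],"twist":[0,0,0],"fingers":0.2}
    - {"offset":[-0.3,0,-0.4],"twist":[0,0,0],"fingers":-1}
    - {"offset":[-0.3,0,-0.4],"twist":[0,0,0],"fingers":-1}
    - {"offset":[-0.3,0,-0.4],"twist":[0,0,0],"fingers":-1}
    - {"offset":[-0.3,0,-0.4],"twist":[0,0,0],"fingers":-1}
    - {"offset":[-0.3,0,-0.15],"twist":[0,0,0],"fingers":-1}
    - {"offset":[-0.3,0,0.01],"twist":[0,0,0],"fingers":-1}
    - {"offset":[-0.3,0,0.01],"twist":[0,0,0],"fingers":-1}
    - {"offset":[-0.22,0,0.01],"twist":[0,0,0],"fingers":-1}
    - {"offset":[-0.16,0,0.01],"twist":[0,0,0],"fingers":-1}
    - {"offset":[-0.1,0,0.01],"twist":[0,0,0],"fingers":-1}
    - {"offset":[-0.06,0,0.01],"twist":[0,0,0],"fingers":-1}
    - {"offset":[-0.04,0,0.01],"twist":[0,0,0],"fingers":-1}
    - {"offset":[-0.02,0,0.01],"twist":[0,0,0],"fingers":-1}
    - {"offset":[-0.02,0,0.01],"twist":[0,0,0],"fingers":-1}

```text
clock: 16.77
position: [0.4989, 0.013, -0.0066]
ee_rot: [-3.141, -0.028, -0.001]
force: [-0.2, -0.0, 0.8]
width: -0.0
gripper_force: 0.0
```

>>> jog_arm:
  plan:
    - {"offset":[0.01,0,0],"twist":[0,0,0],"fingers":-1}
    - {"offset":[0.02,0,0],"twist":[0,0,0],"fingers":-1}
    - {"offset":[0.02,0,0],"twist":[0,0,0],"fingers":-1}

```text
clock: 17.15
position: [0.4988, 0.0129, -0.007]
ee_rot: [3.141, 0.029, -0.007]
force: [-7.9, 0.8, 5.0]
width: 0.001
gripper_force: 4.0
```

>>> jog_arm:
  plan:
    - {"offset":[0.01,0,0],"twist":[0,0,0],"fingers":-1}
    - {"offset":[0.02,0,0],"twist":[0,0,0],"fingers":-1}
    - {"offset":[0.02,0,0],"twist":[0,0,0],"fingers":-1}

```text
clock: 17.52
position: [0.4986, 0.0129, -0.0075]
ee_rot: [3.141, 0.029, -0.016]
force: [-15.1, 0.9, 12.6]
width: 0.007
gripper_force: 8.1
```

>>> jog_arm:
  plan:
    - {"offset":[-0.2,0,0],"twist":[0,0,0],"fingers":-1}
    - {"offset":[-0.35,0,-0.4],"twist":[0,0,0],"fingers":-1}
    - {"offset":[-0.35,0.35,-0.8],"twist":[0,0,0],"fingers":0.3}
    - {"offset":[-0.35,0.7,-1],"twist":[0,0,0],"fingers":0.3}
    - {"offset":[-0.35,1,-1],"twist":[0,0,0],"fingers":0.3}
    - {"offset":[-0.35,1,-1],"twist":[0,0,0],"fingers":0.3}

```text
clock: 18.27
position: [0.4551, -0.143, 0.1446]
ee_rot: [3.139, 0.016, 0.005]
force: [0.0, 1.3, -0.6]
width: 0.394
gripper_force: 0.0
```

>>> jog_arm:
  plan:
    - {"offset":[0,0.4,0],"twist":[0,0,-0.01],"fingers":0.3}
    - {"offset":[0,0.8,0],"twist":[0,0,-0.0135],"fingers":0.3}
    - {"offset":[0,1,0],"twist":[0,0,-0.0135],"fingers":0.3}
    - {"offset":[0,1,0],"twist":[0,0,-0.0135],"fingers":0.3}

```text
clock: 18.77
position: [0.457, -0.2898, 0.1429]
ee_rot: [3.137, 0.156, -0.001]
force: [-0.1, 1.2, 0.3]
width: 0.65
gripper_force: 0.0
```

```bash
cat >> h.py <<'E'
def wc():
    c=calibration('wrist');c['position']=c['position']+[0,0,.01]; return c
def nxt(k=0):
    im=get_image('wrist'); L=racks('wrist',im,wc(),400); print(L)
    for X,Y,l,w,a in L:
        x,y=X/1000-.045*np.cos(np.radians(a)),Y/1000-.045*np.sin(np.radians(a)); print(round(x,4),round(y,4),a); mv(x,y,-.006,a)
E
python3 -c "
from h import *
nxt()"
```

```text
[(473, -432, 101, 39, 2.8), (484, -340, 127, 39, 6.1)]
0.4281 -0.4342 2.8
at [ 0.4574 -0.2877  0.1428] yaw 5.82 -> off [-0.2929, 0.9525, 0.9917] tw [-0.0001, 0.0001, 0.0084]
0.4393 -0.3448 6.1
at [ 0.4574 -0.2877  0.1428] yaw 5.82 -> off [-0.1582, 0.367, 0.992] tw [-0.0001, 0.0001, -0.0008]
```

>>> jog_arm:
  newtons: 20
  plan:
    - {"offset":[-0.16,0.37,0.2],"twist":[0,0,-0.0005],"fingers":0.3}
    - {"offset":[-0.16,0.37,0.5],"twist":[0,0,-0.0005],"fingers":0.3}
    - {"offset":[-0.16,0.37,0.75],"twist":[0,0,-0.0005],"fingers":0.3}
    - {"offset":[-0.16,0.37,0.99],"twist":[0,0,-0.0005],"fingers":0.3}
    - {"offset":[-0.16,0.37,0.99],"twist":[0,0,-0.0005],"fingers":0.3}
    - {"offset":[-0.16,0.37,0.99],"twist":[0,0,-0.0005],"fingers":-1}
    - {"offset":[-0.16,0.37,0.99],"twist":[0,0,-0.0005],"fingers":-1}
    - {"offset":[-0.16,0.37,0.99],"twist":[0,0,-0.0005],"fingers":-1}
    - {"offset":[-0.16,0.37,0.99],"twist":[0,0,-0.0005],"fingers":-1}
    - {"offset":[-0.16,0.37,0.99],"twist":[0,0,-0.0005],"fingers":-1}
    - {"offset":[-0.16,0.37,0.96],"twist":[0,0,-0.0005],"fingers":-1}
    - {"offset":[-0.16,0.37,0.96],"twist":[0,0,-0.0005],"fingers":-1}

```text
clock: 20.32
position: [0.4393, -0.3456, -0.0]
ee_rot: [3.137, 0.166, 0.001]
force: [-0.2, -1.3, -1.7]
width: 0.435
gripper_force: 19.8
```

```bash
python3 -c "
from h import *
x,y=m2w(-.175,0); mv(x,y,-.0005,1)"
```

```text
at [ 0.4393 -0.3456 -0.    ] yaw 6.06 -> off [0.0971, -1.817, 0.0022] tw [0.0001, -0.0001, 0.0141]
```

>>> jog_arm:
  plan:
    - {"offset":[0.01,-0.15,0],"twist":[0,0,0],"fingers":-1}
    - {"offset":[0.02,-0.35,0],"twist":[0,0,0.005],"fingers":-1}
    - {"offset":[0.03,-0.55,0],"twist":[0,0,0.01],"fingers":-1}
    - {"offset":[0.05,-0.75,0],"twist":[0,0,0.0141],"fingers":-1}
    - {"offset":[0.05,-0.95,0],"twist":[0,0,0.0141],"fingers":-1}
    - {"offset":[0.05,-0.95,0],"twist":[0,0,0.0141],"fingers":-1}

```text
clock: 21.08
position: [0.4308, -0.1991, -0.0009]
ee_rot: [-3.139, -0.034, 0.003]
force: [0.7, -0.5, -1.1]
width: 0.437
gripper_force: 19.8
```

```bash
python3 -c "
from h import *
x,y=m2w(-.175,0); mv(x,y,-.0005,1)"
```

```text
at [ 0.4308 -0.1991 -0.0009] yaw 1.26 -> off [-0.0202, -0.8412, -0.0006] tw [-0.0003, 0.0003, 0.0007]
```

>>> jog_arm:
  plan:
    - {"offset":[-0.02,-0.2,0],"twist":[0,0,0.0007],"fingers":-1}
    - {"offset":[-0.02,-0.4,0],"twist":[0,0,0.0007],"fingers":-1}
    - {"offset":[-0.02,-0.6,0],"twist":[0,0,0.0007],"fingers":-1}
    - {"offset":[-0.02,-0.84,0],"twist":[0,0,0.0007],"fingers":-1}
    - {"offset":[-0.02,-0.84,0],"twist":[0,0,0.0007],"fingers":-1}
    - {"offset":[-0.02,-0.84,0.03],"twist":[0,0,0.0007],"fingers":-1}
    - {"offset":[0.08,-0.84,0.03],"twist":[0,0,0.0007],"fingers":-1}
    - {"offset":[0.18,-0.84,0.03],"twist":[0,0,0.0007],"fingers":-1}
    - {"offset":[0.28,-0.84,0.03],"twist":[0,0,0.0007],"fingers":-1}
    - {"offset":[0.38,-0.84,0.03],"twist":[0,0,0.0007],"fingers":-1}
    - {"offset":[0.48,-0.84,0.03],"twist":[0,0,0.0007],"fingers":-1}
    - {"offset":[0.56,-0.84,0.03],"twist":[0,0,0.0007],"fingers":-1}
    - {"offset":[0.62,-0.84,0.03],"twist":[0,0,0.0007],"fingers":-1}
    - {"offset":[0.64,-0.84,0.03],"twist":[0,0,0.0007],"fingers":-1}
    - {"offset":[0.64,-0.84,0.03],"twist":[0,0,0.0007],"fingers":-1}

```text
clock: 22.95
position: [0.5128, -0.0749, -0.009]
ee_rot: [-3.139, -0.017, 0.036]
force: [-25.6, 6.5, -1.9]
width: 0.449
gripper_force: 19.9
```

>>> jog_arm:
  plan:
    - {"offset":[0.02,0,0],"twist":[0,0,0],"fingers":-1}
    - {"offset":[0.04,0,0],"twist":[0,0,0],"fingers":-1}
    - {"offset":[0.04,0,0],"twist":[0,0,0],"fingers":-1}

```text
clock: 23.32
position: [0.5181, -0.0742, -0.0092]
ee_rot: [-3.138, -0.018, 0.038]
force: [-26.6, 8.2, -0.6]
width: 0.455
gripper_force: 19.9
```

>>> jog_arm:
  plan:
    - {"offset":[-0.08,0,0],"twist":[0,0,0],"fingers":-1}
    - {"offset":[-0.08,0,0],"twist":[0,0,0],"fingers":-1}
    - {"offset":[-0.08,0,0],"twist":[0,0,0],"fingers":0.3}
    - {"offset":[-0.08,0,0],"twist":[0,0,0],"fingers":0.3}
    - {"offset":[-0.08,0,0],"twist":[0,0,0],"fingers":0.3}
    - {"offset":[-0.08,0,-0.4],"twist":[0,0,0],"fingers":0.3}
    - {"offset":[-0.3,0,-0.8],"twist":[0,0,0],"fingers":0.3}
    - {"offset":[-0.6,0,-1],"twist":[0,0,0],"fingers":0.3}
    - {"offset":[-0.6,0,-1],"twist":[0,0,0],"fingers":0.3}

```text
clock: 24.45
position: [0.4404, -0.0768, 0.1476]
ee_rot: [-3.141, -0.019, -0.007]
force: [1.3, 0.4, -0.8]
width: 0.651
gripper_force: 0.0
```

```bash
python3 -c "
from h import *
im=get_image('wrist');cv2.imwrite('pics/w6.png',im[...,::-1]);c=wc()
print(racks('wrist',im,c,200)); mv(*m2w(-.15,0),-.006,1)
for d in landmark_of('pin_a','wrist'):
    v,u=d['at'][0]*420,d['at'][1]*560; print(round(d['conf'],2),round(u),round(v),px2w(c,u,v,.092).round(4))
"
```

```text
[(534, 13, 46, 39, 0.8), (494, -73, 127, 39, -5.7)]
at [ 0.4417 -0.0765  0.1465] yaw 0.73 -> off [0.0515, -0.0249, 1.0172] tw [-0.0, -0.0006, -0.0008]
```

View pics/w6.png

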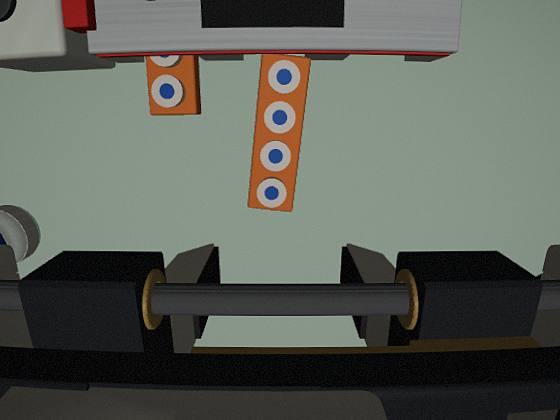

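Rack A is home in lane 1 (front at row 113). Rack B sits skewed −5.7° at the mouth of lane 2 (px (280,130)), caught on the right wall. I'll regrip it, pull it back and straighten it.

>>> jog_arm:
  newtons: 25
  plan:
    - {"offset":[0.05,-0.052,0.3],"twist":[0,0,0.0178],"fingers":0.3}
    - {"offset":[0.05,-0.052,0.6],"twist":[0,0,0.0178],"fingers":0.3}
    - {"offset":[0.05,-0.052,0.85],"twist":[0,0,0.0178],"fingers":0.3}
    - {"offset":[0.05,-0.052,1],"twist":[0,0,0.0178],"fingers":0.3}
    - {"offset":[0.05,-0.052,1],"twist":[0,0,0.0178],"fingers":0.3}
    - {"offset":[0.05,-0.052,1],"twist":[0,0,0.0178],"fingers":-1}
    - {"offset":[0.05,-0.052,1],"twist":[0,0,0.0178],"fingers":-1}
    - {"offset":[0.05,-0.052,1],"twist":[0,0,0.0178],"fingers":-1}
    - {"offset":[0.05,-0.052,1],"twist":[0,0,0.0178],"fingers":-1}
    - {"offset":[0.05,-0.052,0.97],"twist":[0,0,0.0178],"fingers":-1}
    - {"offset":[-0.05,-0.052,0.97],"twist":[0,0,0.0178],"fingers":-1}
    - {"offset":[-0.145,-0.024,0.97],"twist":[0,0,0.0178],"fingers":-1}
    - {"offset":[-0.145,-0.024,0.97],"twist":[0,0,0.009],"fingers":-1}
    - {"offset":[-0.145,-0.024,0.97],"twist":[0,0,-0.0008],"fingers":-1}
    - {"offset":[-0.145,-0.024,0.97],"twist":[0,0,-0.0008],"fingers":-1}

```text
clock: 26.42
position: [0.4183, -0.0734, -0.0007]
ee_rot: [-3.141, -0.027, 0.002]
force: [0.5, -0.9, -2.2]
width: 0.433
gripper_force: 25.0
```

```bash
python3 -c "
from h import *
im=get_image('wrist');c=wc()
print(racks('wrist',im,c,200)); mv(*m2w(-.175,0),-.006,1)
cv2.imwrite('pics/w7.png',im[...,::-1])
"
```

```text
[(470, -72, 113, 40, 0.4), (521, 12, 39, 24, -89.1)]
at [ 0.4186 -0.0734 -0.0007] yaw 0.92 -> off [0.0429, -0.0013, 0.0354] tw [-0.0, 0.0001, -0.0002]
```

>>> jog_arm:
  plan:
    - {"offset":[0.04,-0.003,0.03],"twist":[0,0,0],"fingers":-1}
    - {"offset":[0.12,-0.003,0.03],"twist":[0,0,0],"fingers":-1}
    - {"offset":[0.2,-0.003,0.03],"twist":[0,0,0],"fingers":-1}
    - {"offset":[0.28,-0.003,0.03],"twist":[0,0,0],"fingers":-1}
    - {"offset":[0.32,-0.003,0.03],"twist":[0,0,0],"fingers":-1}
    - {"offset":[0.32,-0.003,0.03],"twist":[0,0,0],"fingers":-1}

```text
clock: 27.22
position: [0.4681, -0.0717, -0.0053]
ee_rot: [3.141, 0.028, 0.0]
force: [0.0, -0.6, -0.5]
width: 0.434
gripper_force: 25.0
```

Inside the lane now with no force; going on.

>>> jog_arm:
  plan:
    - {"offset":[0.1,0,0],"twist":[0,0,0],"fingers":-1}
    - {"offset":[0.2,0,0],"twist":[0,0,0],"fingers":-1}
    - {"offset":[0.3,0,0],"twist":[0,0,0],"fingers":-1}
    - {"offset":[0.36,0,0],"twist":[0,0,0],"fingers":-1}
    - {"offset":[0.38,0,0],"twist":[0,0,0],"fingers":-1}
    - {"offset":[0.4,0,0],"twist":[0,0,0],"fingers":-1}
    - {"offset":[0.4,0,0],"twist":[0,0,0],"fingers":-1}

```text
clock: 28.1
position: [0.5274, -0.0707, -0.0052]
ee_rot: [3.141, 0.028, -0.0]
force: [-0.1, -0.6, -1.4]
width: 0.433
gripper_force: 25.0
```

>>> jog_arm:
  plan:
    - {"offset":[0.02,0,0],"twist":[0,0,0],"fingers":-1}
    - {"offset":[0.04,0,0],"twist":[0,0,0],"fingers":-1}
    - {"offset":[0.04,0,0],"twist":[0,0,0],"fingers":-1}

```text
clock: 28.48
position: [0.5331, -0.0706, -0.0053]
ee_rot: [3.141, 0.028, -0.002]
force: [-1.6, 0.7, -0.7]
width: 0.434
gripper_force: 25.0
```

>>> jog_arm:
  plan:
    - {"offset":[0.01,0,0],"twist":[0,0,0],"fingers":-1}
    - {"offset":[0.02,0,0],"twist":[0,0,0],"fingers":-1}
    - {"offset":[0.02,0,0],"twist":[0,0,0],"fingers":-1}

```text
clock: 28.85
position: [0.5331, -0.0706, -0.0055]
ee_rot: [-3.141, -0.027, 0.009]
force: [-12.0, -0.4, 6.9]
width: 0.439
gripper_force: 25.0
```

>>> jog_arm:
  plan:
    - {"offset":[0.01,0,0],"twist":[0,0,0],"fingers":-1}
    - {"offset":[0.02,0,0],"twist":[0,0,0],"fingers":-1}
    - {"offset":[0.02,0,0],"twist":[0,0,0],"fingers":-1}

```text
clock: 29.22
position: [0.5332, -0.0706, -0.0057]
ee_rot: [-3.141, -0.027, 0.017]
force: [-19.3, -0.0, 17.0]
width: 0.433
gripper_force: 25.0
```

>>> jog_arm:
  plan:
    - {"offset":[0,0,0],"twist":[0,0,0],"fingers":0.2}
    - {"offset":[0,0,0],"twist":[0,0,0],"fingers":0.2}
    - {"offset":[0,0,0],"twist":[0,0,0],"fingers":0.2}
    - {"offset":[0,0,-0.4],"twist":[0,0,0],"fingers":0.2}
    - {"offset":[-0.3,0.2,-0.8],"twist":[0,0,0],"fingers":0.3}
    - {"offset":[-0.6,0.5,-1],"twist":[0,0,0],"fingers":0.3}
    - {"offset":[-0.7,0.8,-1],"twist":[0,0,0],"fingers":0.3}
    - {"offset":[-0.7,1,-1],"twist":[0,0,0],"fingers":0.3}
    - {"offset":[-0.7,1,-1],"twist":[0,0,0],"fingers":0.3}

```text
clock: 30.35
position: [0.4371, -0.2255, 0.1455]
ee_rot: [3.14, 0.02, 0.003]
force: [0.6, 0.2, -1.0]
width: 0.651
gripper_force: 0.0
```

>>> jog_arm:
  plan:
    - {"offset":[0,0.4,0],"twist":[0,0,-0.004],"fingers":0.3}
    - {"offset":[0,0.8,0],"twist":[0,0,-0.004],"fingers":0.3}
    - {"offset":[0,1,0],"twist":[0,0,-0.004],"fingers":0.3}
    - {"offset":[0,1,0],"twist":[0,0,-0.004],"fingers":0.3}

```text
clock: 30.85
position: [0.44, -0.3739, 0.1444]
ee_rot: [3.14, 0.064, -0.001]
force: [0.7, 0.2, 0.8]
width: 0.647
gripper_force: 0.0
```

```bash
python3 -c "
from h import *
nxt()"
```

```text
[(459, -434, 128, 39, 2.8)]
0.4141 -0.4362 2.8
at [ 0.4404 -0.3719  0.1443] yaw 2.45 -> off [-0.1932, 0.4217, 1.002] tw [-0.0001, 0.0001, -0.001]
```

>>> jog_arm:
  newtons: 25
  plan:
    - {"offset":[-0.19,0.42,0.2],"twist":[0,0,-0.001],"fingers":0.3}
    - {"offset":[-0.19,0.42,0.5],"twist":[0,0,-0.001],"fingers":0.3}
    - {"offset":[-0.19,0.42,0.8],"twist":[0,0,-0.001],"fingers":0.3}
    - {"offset":[-0.19,0.42,1],"twist":[0,0,-0.001],"fingers":0.3}
    - {"offset":[-0.19,0.42,1],"twist":[0,0,-0.001],"fingers":0.3}
    - {"offset":[-0.19,0.42,1],"twist":[0,0,-0.001],"fingers":-1}
    - {"offset":[-0.19,0.42,1],"twist":[0,0,-0.001],"fingers":-1}
    - {"offset":[-0.19,0.42,1],"twist":[0,0,-0.001],"fingers":-1}
    - {"offset":[-0.19,0.42,1],"twist":[0,0,-0.001],"fingers":-1}
    - {"offset":[-0.19,0.42,1],"twist":[0,0,-0.001],"fingers":-1}
    - {"offset":[-0.19,0.42,0.97],"twist":[0,0,-0.001],"fingers":-1}
    - {"offset":[-0.19,0.3,0.97],"twist":[0,0,0.001],"fingers":-1}
    - {"offset":[-0.17,0.1,0.97],"twist":[0,0,0.003],"fingers":-1}
    - {"offset":[-0.15,-0.1,0.97],"twist":[0,0,0.004],"fingers":-1}
    - {"offset":[-0.13,-0.3,0.97],"twist":[0,0,0.004],"fingers":-1}
    - {"offset":[-0.1,-0.5,0.97],"twist":[0,0,0.004],"fingers":-1}
    - {"offset":[-0.1,-0.5,0.97],"twist":[0,0,0.004],"fingers":-1}

```text
clock: 33.02
position: [0.4217, -0.2937, -0.0009]
ee_rot: [-3.139, -0.035, 0.002]
force: [0.6, -0.8, -2.1]
width: 0.433
gripper_force: 24.7
```

```bash
python3 -c "
from h import *
mv(*m2w(-.182,-.085),-.0005,1)
im=get_image('wrist');print(racks('wrist',im,wc(),200))"
```

```text
at [ 0.4217 -0.2937 -0.0009] yaw 1.26 -> off [0.0056, -0.9034, 0.0] tw [-0.0004, 0.0002, 0.0007]
[(472, -295, 113, 39, -0.6)]
```

>>> jog_arm:
  plan:
    - {"offset":[0.006,-0.2,0],"twist":[0,0,0],"fingers":-1}
    - {"offset":[0.006,-0.4,0],"twist":[0,0,0],"fingers":-1}
    - {"offset":[0.006,-0.6,0],"twist":[0,0,0],"fingers":-1}
    - {"offset":[0.006,-0.8,0],"twist":[0,0,0],"fingers":-1}
    - {"offset":[0.006,-0.905,0],"twist":[0,0,0],"fingers":-1}
    - {"offset":[0.006,-0.905,0],"twist":[0,0,0],"fingers":-1}

```text
clock: 33.83
position: [0.4203, -0.162, -0.0006]
ee_rot: [3.141, 0.03, 0.0]
force: [-0.3, -0.2, -1.7]
width: 0.436
gripper_force: 24.7
```

```bash
python3 -c "
from h import *
mv(*m2w(-.182,-.085),-.0055,1)
im=get_image('wrist');print(racks('wrist',im,wc(),200))"
```

```text
at [ 0.4203 -0.162  -0.0006] yaw 1.09 -> off [-0.005, -0.0257, 0.033] tw [0.0, -0.0, 0.0003]
[(471, -162, 113, 39, -0.7), (523, -73, 39, 24, -89.3)]
```

>>> jog_arm:
  plan:
    - {"offset":[0,-0.035,0.03],"twist":[0,0,-0.003],"fingers":-1}
    - {"offset":[0.1,-0.035,0.03],"twist":[0,0,-0.003],"fingers":-1}
    - {"offset":[0.18,-0.035,0.03],"twist":[0,0,-0.003],"fingers":-1}
    - {"offset":[0.26,-0.035,0.03],"twist":[0,0,-0.003],"fingers":-1}
    - {"offset":[0.34,-0.035,0.03],"twist":[0,0,-0.003],"fingers":-1}
    - {"offset":[0.34,-0.035,0.03],"twist":[0,0,-0.003],"fingers":-1}

```text
clock: 34.62
position: [0.4716, -0.1575, -0.0049]
ee_rot: [3.14, 0.056, 0.001]
force: [-0.9, 0.1, 6.1]
width: 0.434
gripper_force: 24.8
```

>>> jog_arm:
  plan:
    - {"offset":[0.1,0,0],"twist":[0,0,0],"fingers":-1}
    - {"offset":[0.2,0,0],"twist":[0,0,0],"fingers":-1}
    - {"offset":[0.28,0,0],"twist":[0,0,0],"fingers":-1}
    - {"offset":[0.34,0,0],"twist":[0,0,0],"fingers":-1}
    - {"offset":[0.38,0,0],"twist":[0,0,0],"fingers":-1}
    - {"offset":[0.4,0,0],"twist":[0,0,0],"fingers":-1}
    - {"offset":[0.4,0,0],"twist":[0,0,0],"fingers":-1}

```text
clock: 35.5
position: [0.5301, -0.1555, -0.0051]
ee_rot: [3.141, 0.055, -0.002]
force: [-4.6, 0.0, 8.4]
width: 0.434
gripper_force: 24.9
```

>>> jog_arm:
  plan:
    - {"offset":[0.015,0,0],"twist":[0,0,0],"fingers":-1}
    - {"offset":[0.03,0,0],"twist":[0,0,0],"fingers":-1}
    - {"offset":[0.03,0,0],"twist":[0,0,0],"fingers":-1}

```text
clock: 35.88
position: [0.5345, -0.1554, -0.0051]
ee_rot: [3.141, 0.055, -0.002]
force: [-5.2, -0.2, 8.9]
width: 0.434
gripper_force: 24.9
```

>>> jog_arm:
  plan:
    - {"offset":[0.01,0,0],"twist":[0,0,0],"fingers":-1}
    - {"offset":[0.02,0,0],"twist":[0,0,0],"fingers":-1}
    - {"offset":[0.02,0,0],"twist":[0,0,0],"fingers":-1}

```text
clock: 36.25
position: [0.5348, -0.1553, -0.0051]
ee_rot: [-3.141, -0.054, 0.009]
force: [-13.7, -0.4, 17.7]
width: 0.431
gripper_force: 25.0
```

>>> jog_arm:
  plan:
    - {"offset":[0,0,0],"twist":[0,0,0],"fingers":0.2}
    - {"offset":[0,0,0],"twist":[0,0,0],"fingers":0.2}
    - {"offset":[0,0,0],"twist":[0,0,0],"fingers":0.2}
    - {"offset":[0,0,-0.4],"twist":[0,0,0],"fingers":0.2}
    - {"offset":[-0.3,0,-0.8],"twist":[0,0,0],"fingers":0.3}
    - {"offset":[-0.6,0,-1],"twist":[0,0,0],"fingers":0.3}
    - {"offset":[-0.6,0,-1],"twist":[0,0,0],"fingers":0.3}

```text
clock: 37.12
position: [0.4472, -0.1578, 0.1474]
ee_rot: [3.141, 0.055, 0.005]
force: [1.4, 0.2, -0.9]
width: 0.653
gripper_force: 0.0
```

```bash
python3 -c "
from h import *
im=get_image('wrist');print(racks('wrist',im,wc(),200))"
```

```text
[(536, -154, 46, 38, 1.2), (533, 12, 45, 39, 1.0), (535, -71, 45, 39, 1.2)]
```

>>> jog_arm:
  plan:
    - {"offset":[0,-0.4,-0.4],"twist":[0,0,-0.02],"fingers":1}
    - {"offset":[0,-0.8,-0.7],"twist":[0,0,-0.04],"fingers":1}
    - {"offset":[0,-1,-0.7],"twist":[0,0,-0.07],"fingers":1}
    - {"offset":[0,-1,-0.7],"twist":[0,0,-0.1],"fingers":1}
    - {"offset":[0,-1,-0.7],"twist":[0,0,-0.1],"fingers":1}

```text
clock: 37.8
position: [0.4437, -0.0063, 0.2493]
ee_rot: [-2.969, -1.027, 0.001]
force: [-0.7, -0.2, 0.3]
width: 1.001
gripper_force: 0.0
```

```bash
python3 -c "
from h import *
mv(.43,.37,.2,80.5)"
```

```text
at [ 0.4437 -0.0063  0.2493] yaw 38.15 -> off [1.4778, -2.0292, 0.3282] tw [-0.0001, 0.0001, -0.1176]
```

>>> jog_arm:
  plan:
    - {"offset":[0.3,-0.4,0],"twist":[0,0,-0.03],"fingers":1}
    - {"offset":[0.6,-0.8,0],"twist":[0,0,-0.06],"fingers":1}
    - {"offset":[0.74,-1,0],"twist":[0,0,-0.09],"fingers":1}
    - {"offset":[0.74,-1,0],"twist":[0,0,-0.1176],"fingers":1}
    - {"offset":[0.74,-1,0],"twist":[0,0,-0.1176],"fingers":1}

```text
clock: 38.42
position: [0.4382, 0.1791, 0.2488]
ee_rot: [-2.404, -2.022, 0.003]
force: [0.2, -0.4, 0.3]
width: 0.999
gripper_force: 0.0
```

```bash
python3 -c "
from h import *
mv(.43,.37,.2,80.5)"
```

```text
at [0.4382 0.1791 0.2488] yaw 80.14 -> off [1.245, -0.2711, 0.324] tw [-0.0002, 0.0002, -0.001]
```

>>> jog_arm:
  plan:
    - {"offset":[0.4,-0.1,0],"twist":[0,0,0],"fingers":1}
    - {"offset":[0.8,-0.2,0],"twist":[0,0,0],"fingers":1}
    - {"offset":[1,-0.27,0.1],"twist":[0,0,0],"fingers":1}
    - {"offset":[1,-0.27,0.1],"twist":[0,0,0],"fingers":1}

```text
clock: 38.92
position: [0.4221, 0.3351, 0.233]
ee_rot: [-2.403, -2.022, 0.004]
force: [0.3, -0.2, 1.2]
width: 1.003
gripper_force: 0.0
```

```bash
cat >> h.py <<'E'
def blob(im,lo,hi,c,z,amin=150):
    m=cv2.inRange(cv2.cvtColor(im,cv2.COLOR_RGB2HSV),lo,hi); out=[]
    for k in cv2.findContours(cv2.morphologyEx(m,cv2.MORPH_OPEN,np.ones((3,3))),cv2.RETR_EXTERNAL,cv2.CHAIN_APPROX_NONE)[0]:
        if cv2.contourArea(k)<amin: continue
        P=np.array([px2w(c,u,v,z)[:2] for u,v in k[:,0]]); (x,y),(w,h),a=cv2.minAreaRect((P*1000).astype(np.float32))
        if w<h: a+=90
        out.append((round(x),round(y),round(max(w,h)),round(min(w,h)),round(a%180,1),k[:,0].mean(0).round().tolist()))
    return out
E
python3 -c "
from h import *
im=get_image('wrist');c=wc();cv2.imwrite('pics/w8.png',im[...,::-1])
print('bar',blob(im,(105,120,60),(130,255,255),c,.05))
for t,z in (('plate_handle',.03),('filter_plate',0)):
  for d in landmark_of(t,'wrist'): v,u=d['at'][0]*420,d['at'][1]*560; print(t,round(d['conf'],2),round(u),round(v),px2w(c,u,v,z).round(4))
mv(.43,.37,.2,80.5)"
```

```text
bar [(394, 162, 50, 24, 170.1, [282.0, 322.0]), (432, 371, 69, 13, 79.9, [283.0, 144.0])]
plate_handle 0.98 283 141 [0.4326 0.3737 0.03  ]
filter_plate 0.85 281 137 [0.4308 0.3753 0.    ]
at [0.424  0.3322 0.2347] yaw 80.08 -> off [0.2555, -0.0037, 0.2309] tw [0.0, 0.0002, -0.0012]
```

View pics/w8.png

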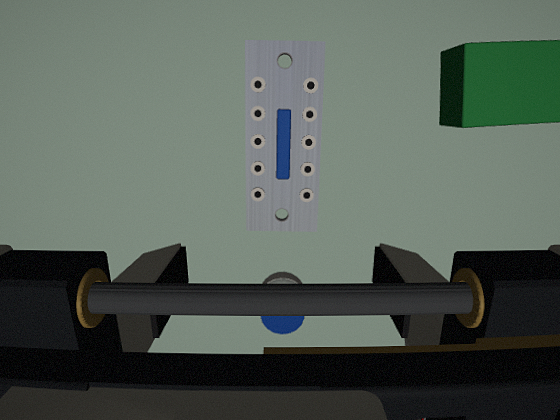

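The wrist view shows the plate at px (284,137), blue bar (283,144), holes (284,61) and (281,214). Descending onto the bar.

>>> jog_arm:
  plan:
    - {"offset":[0.27,0.007,0.3],"twist":[0,0,0],"fingers":0.2}
    - {"offset":[0.27,0.007,0.7],"twist":[0,0,0],"fingers":0.2}
    - {"offset":[0.27,0.007,1],"twist":[0,0,0],"fingers":0.2}
    - {"offset":[0.27,0.007,1],"twist":[0,0,0],"fingers":0.2}

```text
clock: 39.58
position: [0.43, 0.3704, 0.0825]
ee_rot: [2.402, 2.023, -0.01]
force: [0.9, -0.5, 0.3]
width: 0.626
gripper_force: 0.0
```

```bash
python3 -c "
from h import *
im=get_image('wrist');c=wc()
print('bar',blob(im,(105,120,60),(130,255,255),c,.05))
mv(.432,.372,.0055,79.9)"
```

```text
bar [(432, 373, 72, 14, 79.1, [282.0, 224.0])]
at [0.4312 0.3721 0.0849] yaw 80.24 -> off [0.0014, 0.0056, 0.5293] tw [-0.0001, 0.0003, 0.0009]
```

>>> jog_arm:
  newtons: 50
  plan:
    - {"offset":[0.003,0.005,0.2],"twist":[0,0,0.002],"fingers":0.2}
    - {"offset":[0.003,0.005,0.4],"twist":[0,0,0.002],"fingers":0.2}
    - {"offset":[0.003,0.005,0.53],"twist":[0,0,0.002],"fingers":0.2}
    - {"offset":[0.003,0.005,0.53],"twist":[0,0,0.002],"fingers":0.2}
    - {"offset":[0.003,0.005,0.53],"twist":[0,0,0.002],"fingers":-1}
    - {"offset":[0.003,0.005,0.53],"twist":[0,0,0.002],"fingers":-1}
    - {"offset":[0.003,0.005,0.53],"twist":[0,0,0.002],"fingers":-1}
    - {"offset":[0.003,0.005,0.53],"twist":[0,0,0.002],"fingers":-1}
    - {"offset":[0.003,0.005,0.53],"twist":[0,0,0.002],"fingers":-1}
    - {"offset":[0.003,0.005,0.53],"twist":[0,0,0.002],"fingers":-1}

```text
clock: 40.88
position: [0.4316, 0.3742, 0.0055]
ee_rot: [2.412, 2.013, 0.0]
force: [-0.3, -0.7, 2.3]
width: 0.151
gripper_force: 50.0
```

>>> jog_arm:
  plan:
    - {"offset":[0,0,-0.1],"twist":[0,0,0],"fingers":-1}
    - {"offset":[0,0,-0.3],"twist":[0,0,0],"fingers":-1}
    - {"offset":[0,0,-0.5],"twist":[0,0,0],"fingers":-1}
    - {"offset":[0,0,-0.7],"twist":[0,0,-0.01],"fingers":-1}
    - {"offset":[0,0,-0.8],"twist":[0,0,-0.02],"fingers":-1}
    - {"offset":[0,0,-0.8],"twist":[0,0,-0.0305],"fingers":-1}
    - {"offset":[0,0,-0.8],"twist":[0,0,-0.0305],"fingers":-1}

```text
clock: 41.75
position: [0.4311, 0.3738, 0.1257]
ee_rot: [-2.208, -2.235, 0.001]
force: [-0.4, 0.3, -5.0]
width: 0.149
gripper_force: 50.0
```

```bash
python3 -c "
from h import *
im=get_image('wrist');c=wc();p=tool()[0]
print('bar',blob(im,(105,120,60),(130,255,255),c,p[2]+.0285+.016))
cv2.imwrite('pics/w9.png',im[...,::-1])
mv(.43,-.07,.1255,91)"
```

```text
bar [(431, 352, 16, 14, 90.6, [280.0, 331.0]), (431, 391, 30, 14, 89.8, [280.0, 250.0])]
at [0.4311 0.3738 0.1255] yaw 90.63 -> off [-2.9582, -0.0398, 0.0013] tw [-0.0001, 0.0001, -0.001]
```

View pics/w9.png

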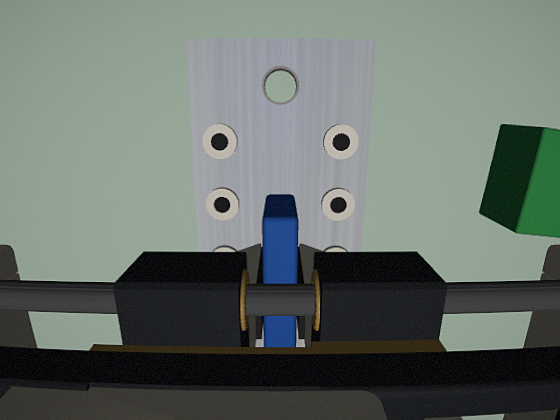

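The plate is held level and square, with the near hole visible at px (281,86). Carrying it across in front of the manifold.

>>> jog_arm:
  plan:
    - {"offset":[-0.15,0,0],"twist":[0,0,0],"fingers":-1}
    - {"offset":[-0.35,0,0],"twist":[0,0,0],"fingers":-1}
    - {"offset":[-0.6,0,0],"twist":[0,0,0],"fingers":-1}
    - {"offset":[-0.85,0,0],"twist":[0,0,0],"fingers":-1}
    - {"offset":[-1,0,0],"twist":[0,0,-0.001],"fingers":-1}

```text
clock: 42.42
position: [0.4328, 0.2208, 0.1251]
ee_rot: [2.204, 2.238, -0.003]
force: [0.2, 0.4, -5.2]
width: 0.152
gripper_force: 50.0
```

>>> jog_arm:
  plan:
    - {"offset":[-0.25,0,0],"twist":[0,0,0],"fingers":-1}
    - {"offset":[-0.5,0,0],"twist":[0,0,0],"fingers":-1}
    - {"offset":[-0.75,0,0],"twist":[0,0,0],"fingers":-1}
    - {"offset":[-1,0,0],"twist":[0,0,0],"fingers":-1}

```text
clock: 42.92
position: [0.4353, 0.0722, 0.1253]
ee_rot: [-2.203, -2.24, 0.001]
force: [0.5, -0.2, -4.8]
width: 0.145
gripper_force: 50.0
```

>>> jog_arm:
  plan:
    - {"offset":[-0.25,0,0],"twist":[0,0,0],"fingers":-1}
    - {"offset":[-0.5,0,0],"twist":[0,0,0],"fingers":-1}
    - {"offset":[-0.75,0,0],"twist":[0,0,0],"fingers":-1}
    - {"offset":[-0.95,0,0],"twist":[0,0,0],"fingers":-1}
    - {"offset":[-0.95,0,0],"twist":[0,0,0],"fingers":-1}

```text
clock: 43.55
position: [0.4376, -0.0714, 0.1252]
ee_rot: [2.207, 2.235, -0.002]
force: [0.5, 0.5, -4.3]
width: 0.147
gripper_force: 50.0
```

```bash
python3 -c "
from h import *
print(tool()[2]['width']); mv(.597,-.066,.1255,91)"
```

```text
0.14747119031652603
at [ 0.4376 -0.0714  0.1252] yaw 90.72 -> off [0.0225, 1.063, -0.0027] tw [-0.0001, 0.0002, -0.0008]
```

>>> jog_arm:
  plan:
    - {"offset":[0.02,0.2,0],"twist":[0,0,0],"fingers":-1}
    - {"offset":[0.02,0.4,0],"twist":[0,0,0],"fingers":-1}
    - {"offset":[0.02,0.6,0],"twist":[0,0,0],"fingers":-1}
    - {"offset":[0.02,0.8,0],"twist":[0,0,-0.001],"fingers":-1}
    - {"offset":[0.02,0.93,0],"twist":[0,0,-0.001],"fingers":-1}
    - {"offset":[0.02,1,0],"twist":[0,0,-0.001],"fingers":-1}
    - {"offset":[0.02,1,0],"twist":[0,0,-0.001],"fingers":-1}

```text
clock: 44.42
position: [0.5884, -0.0621, 0.1251]
ee_rot: [-2.193, -2.249, 0.001]
force: [-0.1, -0.1, -4.9]
width: 0.148
gripper_force: 50.0
```

```bash
python3 -c "
from h import *
im=get_image('wrist');cv2.imwrite('pics/w10.png',im[...,::-1])
for d in landmark_of('pin_a','wrist'): print(d)
mv(.6,-.07,.1255,91)"
```

```text
{'at': [0.2438, 0.5396], 'conf': 0.84}
at [ 0.5875 -0.0624  0.1251] yaw 91.42 -> off [-0.0529, 0.0821, -0.0025] tw [-0.0002, -0.0, 0.0012]
```

View pics/w10.png

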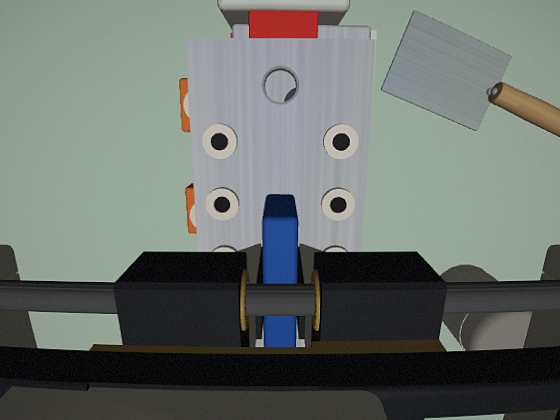

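The near hole is at px (281,86) and the pin tip shows at its lower right, about (302,102) — still 38 mm below the plate. I'll compute the correction from the depths.

```bash
cat >> h.py <<'E'
def align(hole,pin,W=.084,wpx=186,dz=.0376):
    """hole,pin px -> pin minus hole, in tool x,y (m); dz = pin tip below plate top"""
    c=calibration("wrist"); p,Rt,o=tool(); A=(Rt.inv()*R.from_rotvec(c["attitude"])).as_matrix(); f=K(c)
    def ray(u,v):
        d=np.array([(u-c["cx"])/f,(v-c["cy"])/f]); s=d.copy()
        for _ in range(20): s=d/(1+c["k1"]*(s@s))
        return np.array([*s,1])
    sw=(ray(hole[0]+wpx/2,hole[1])-ray(hole[0]-wpx/2,hole[1]))[0]; h=A@(ray(*hole)*W/sw)
    r=A@ray(*pin); q=r*(h[2]+dz)/r[2]; cam=Rt.inv().apply(c["position"]-p)
    print("hole in tool",(cam+h).round(4),"pin-hole tool xy mm",((q-h)[:2]*1000).round(1)); return (q-h)[:2]
E
python3 -c "
from h import *
im=cv2.imread('pics/w10.png')
g=cv2.cvtColor(im,cv2.COLOR_BGR2GRAY)
row=g[86,170:400].astype(int); d=np.abs(np.diff(row)); print('edges row86',[(170+i,row[i],row[i+1]) for i in np.where(d>12)[0]])
for r in range(68,106,2): print(r,g[r,260:304:2])
align((281,86),(302.2,102.4))
"
```

```text
edges row86 [(np.int64(178), np.int64(167), np.int64(90)), (np.int64(180), np.int64(94), np.int64(118)), (np.int64(186), np.int64(114), np.int64(127)), (np.int64(187), np.int64(127), np.int64(157)), (np.int64(261), np.int64(157), np.int64(141)), (np.int64(262), np.int64(141), np.int64(119)), (np.int64(263), np.int64(119), np.int64(104)), (np.int64(264), np.int64(104), np.int64(136)), (np.int64(265), np.int64(136), np.int64(164)), (np.int64(295), np.int64(175), np.int64(84)), (np.int64(296), np.int64(84), np.int64(119)), (np.int64(298), np.int64(121), np.int64(159)), (np.int64(372), np.int64(155), np.int64(168)), (np.int64(380), np.int64(165), np.int64(139)), (np.int64(381), np.int64(139), np.int64(82)), (np.int64(382), np.int64(82), np.int64(135))]
68 [162 162 162 159 156 139 128 135 109 104  90  99 108 134 128 145 165 165
 163 155 155 157]
70 [161 159 166 160 138 133  80  55  76 100 132 108  66  49  93 131 136 164
 161 154 155 157]
72 [161 159 166 138 112  55 120 150 167 158 157 162 168 152 104  58 134 137
 164 156 153 156]
74 [163 162 146 130  61 132 161 161 161 156 155 162 161 161
[... 818 characters left out ...]
 159 163 155 153 163 158 166 101  55  56  54
 126 157 158 155]
94 [161 167 138 113 166 160 154 160 164 157 153 155 163 119  55  62  57  97
 127 158 158 154]
96 [163 161 159 121 149 161 156 161 160 152 154 159 170  66  66  62  88 129
 163 157 160 157]
98 [166 163 163 158 122 147 155 158 163 157 153 163 139  58  60  88 129 157
 162 155 160 154]
100 [161 161 165 163 152 125 136 156 167 157 152 165  93  70 107 131 155 166
 158 154 157 157]
102 [160 164 166 162 155 154 141 127 126 133 140 137 123 131 147 162 164 161
 162 155 155 154]
104 [163 164 165 159 158 158 163 161 153 149 142 149 153 162 166 161 163 166
 163 157 157 157]
hole in tool [ 0.0844  0.0001 -0.0047] pin-hole tool xy mm [-6.3 11.9]
```

>>> jog_arm:
  plan:
    - {"offset":[-0.02,0.04,0],"twist":[0,0,0.0008],"fingers":-1}
    - {"offset":[-0.047,0.08,0.04],"twist":[0,0,0.0008],"fingers":-1}
    - {"offset":[-0.047,0.08,0.1],"twist":[0,0,0.0008],"fingers":-1}
    - {"offset":[-0.047,0.08,0.15],"twist":[0,0,0.0008],"fingers":-1}
    - {"offset":[-0.047,0.08,0.15],"twist":[0,0,0.0008],"fingers":-1}
    - {"offset":[-0.047,0.08,0.15],"twist":[0,0,0.0008],"fingers":-1}

```text
clock: 45.28
position: [0.6008, -0.0691, 0.1029]
ee_rot: [-2.199, -2.244, 0.0]
force: [-0.7, 0.2, -5.7]
width: 0.15
gripper_force: 50.0
```

```bash
cat >> h.py <<'E'
def pininhole(name):
    im=get_image('wrist'); cv2.imwrite(f'pics/{name}.png',im[...,::-1]); g=cv2.cvtColor(im,cv2.COLOR_RGB2GRAY)
    yy,xx=np.mgrid[:420,:560]; m=((xx-280.5)**2+(yy-86)**2<14**2)&(g<95)
    print('dark px',m.sum(), 'centroid',(xx[m].mean().round(1),yy[m].mean().round(1)) if m.any() else None)
    for r in range(68,106,2): print(r,' '.join('%3d'%v for v in g[r,258:306:2]))
    print([ [round(d['at'][1]*560,1),round(d['at'][0]*420,1),round(d['conf'],2)] for d in landmark_of('pin_a','wrist')])
E
python3 -c "
from h import *
pininhole('w11'); mv(.6,-.07,.1255,91)"
```

```text
dark px 519 centroid (np.float64(280.4), np.float64(86.0))
68 164 164 164 164 161 157 143 131 135 114 100  90 101 106 134 133 148 166 163 163 153 157 157 158
70 162 166 165 165 163 139 135  83  56  81 110 145 120  77  54  92 131 140 168 166 156 156 157 158
72 164 163 164 168 139 119  58 136 140 107  84  68  62  80  88  81  63 134 138 165 159 156 154 158
74 162 162 165 149 133  61 118  89  52  59  62  68  58  58  61  60  58  61 135 153 156 155 157 160
76 164 165 166 132  88 104  63  60  62  56  55  56  58  53  54  59  62  55 100 123 159 156 159 159
78 162 164 155 137  88  64  60  64  55  64  69  71  68  69  66  51  67  64  52 129 158 157 157 158
80 163 164 146 109  57  66  62  57  63  70  76  73  78  75  70  61  54  66  53 130 131 160 161 159
82 164 165 141 106  65  64  62  62  70  72 139 145 145 139  74  69  58  63  62  84 123 160 159 158
84 162 166 135  86  61  67  57  64  68  91 147 147 145 142 102  75  61  59  64  61 122 160 156 160
86 162 163 142  87  64  63  56  62  70 103 149 144 142 145 114  74  66  57  62  60 121 161 157 163
88 163 166 141 100  63  63  59  64  69  83 146 143 
[... 263 characters left out ...]
0 101  60  64  60  66  68  71  73  71  67  68  65  59  62 100 128 158 160 160 162
96 166 165 168 163 133  87  59  59  55  63  64  67  68  61  63  57  58  81 134 163 157 160 160 158
98 162 162 163 167 159 127  90  56  58  56  60  57  60  58  55  55  93 131 157 164 158 157 157 156
100 161 163 163 165 163 154 134 111  70  54  59  57  54  53  68 114 133 158 170 163 158 158 158 162
102 160 166 166 166 161 159 156 148 131 128 111 105 116 119 134 146 164 166 165 164 162 158 159 162
104 161 164 165 164 161 159 161 167 162 155 152 144 152 157 165 171 164 165 165 162 159 161 157 161
[[281.5, 85.3, 0.82]]
at [ 0.601  -0.0692  0.1032] yaw 91.14 -> off [-0.0054, -0.0068, -0.1488] tw [0.0001, 0.0, 0.0004]
```

```bash
python3 -c "
from h import *
align((281,86),(281,85.8),dz=.0157)
im=cv2.imread('pics/w11.png');g=cv2.cvtColor(im,cv2.COLOR_BGR2GRAY)
# yaw of the plate in image: left edge & right edge by columns
for r in (60,90,120,160): 
  row=g[r,160:410].astype(int); d=np.abs(np.diff(row)); print(r,[160+i for i in np.where(d>14)[0]])
"
```

```text
hole in tool [ 0.0845  0.0001 -0.0047] pin-hole tool xy mm [1.1 0. ]
60 [np.int64(377), np.int64(378), np.int64(379), np.int64(380)]
90 [np.int64(163), np.int64(164), np.int64(165), np.int64(180), np.int64(181), np.int64(261), np.int64(262), np.int64(263), np.int64(264), np.int64(265), np.int64(277), np.int64(278), np.int64(283), np.int64(284), np.int64(295), np.int64(297), np.int64(401), np.int64(402), np.int64(404), np.int64(406)]
120 [np.int64(188), np.int64(189)]
160 []
```

>>> jog_arm:
  plan:
    - {"offset":[0.006,0,0],"twist":[0,0,0],"fingers":-1}
    - {"offset":[0.006,0,0.02],"twist":[0,0,0],"fingers":-1}
    - {"offset":[0.006,0,0.04],"twist":[0,0,0],"fingers":-1}
    - {"offset":[0.006,0,0.06],"twist":[0,0,0],"fingers":-1}
    - {"offset":[0.006,0,0.08],"twist":[0,0,0],"fingers":-1}
    - {"offset":[0.006,0,0.08],"twist":[0,0,0],"fingers":-1}

```text
clock: 46.12
position: [0.6006, -0.0683, 0.0905]
ee_rot: [-2.199, -2.243, 0.001]
force: [-0.6, 0.0, -5.5]
width: 0.149
gripper_force: 50.0
```

>>> jog_arm:
  plan:
    - {"offset":[0,0,0.02],"twist":[0,0,0],"fingers":-1}
    - {"offset":[0,0,0.04],"twist":[0,0,0],"fingers":-1}
    - {"offset":[0,0,0.04],"twist":[0,0,0],"fingers":-1}

```text
clock: 46.5
position: [0.6005, -0.0683, 0.0845]
ee_rot: [-2.199, -2.243, 0.001]
force: [1.3, 0.0, -4.1]
width: 0.15
gripper_force: 50.0
```

>>> jog_arm:
  plan:
    - {"offset":[0,0,0.03],"twist":[0,0,0],"fingers":-1}
    - {"offset":[0,0,0.06],"twist":[0,0,0],"fingers":-1}
    - {"offset":[0,0,0.09],"twist":[0,0,0],"fingers":-1}
    - {"offset":[0,0,0.12],"twist":[0,0,0],"fingers":-1}
    - {"offset":[0,0,0.15],"twist":[0,0,0],"fingers":-1}
    - {"offset":[0,0,0.15],"twist":[0,0,0],"fingers":-1}

```text
clock: 47.25
position: [0.6005, -0.0683, 0.0619]
ee_rot: [-2.199, -2.243, 0.001]
force: [-0.1, -0.0, -5.1]
width: 0.151
gripper_force: 50.0
```

>>> jog_arm:
  plan:
    - {"offset":[0,0,0.01],"twist":[0,0,0],"fingers":-1}
    - {"offset":[0,0,0.02],"twist":[0,0,0],"fingers":-1}
    - {"offset":[0,0,0.02],"twist":[0,0,0],"fingers":-1}

```text
clock: 47.62
position: [0.6007, -0.0683, 0.0593]
ee_rot: [-2.199, -2.243, 0.0]
force: [-0.5, 0.2, -4.2]
width: 0.152
gripper_force: 50.0
```

>>> jog_arm:
  plan:
    - {"offset":[0,0,0.005],"twist":[0,0,0],"fingers":-1}
    - {"offset":[0,0,0.01],"twist":[0,0,0],"fingers":-1}
    - {"offset":[0,0,0.01],"twist":[0,0,0],"fingers":-1}

```text
clock: 48.0
position: [0.6008, -0.0683, 0.0578]
ee_rot: [-2.199, -2.243, 0.0]
force: [-0.5, 0.2, -4.8]
width: 0.148
gripper_force: 50.0
```

>>> jog_arm:
  plan:
    - {"offset":[0,0,0.003],"twist":[0,0,0],"fingers":-1}
    - {"offset":[0,0,0.005],"twist":[0,0,0],"fingers":-1}
    - {"offset":[0,0,0.005],"twist":[0,0,0],"fingers":-1}

```text
clock: 48.38
position: [0.6008, -0.0683, 0.0575]
ee_rot: [2.199, 2.243, 0.0]
force: [-2.5, -0.3, 2.7]
width: 0.147
gripper_force: 50.0
```

>>> jog_arm:
  plan:
    - {"offset":[0,0,0],"twist":[0,0,0],"fingers":-0.4}
    - {"offset":[0,0,0],"twist":[0,0,0],"fingers":-0.4}
    - {"offset":[0,0,0],"twist":[0,0,0],"fingers":-0.4}
    - {"offset":[0,0,-0.1],"twist":[0,0,0],"fingers":-0.4}
    - {"offset":[0,0,-0.3],"twist":[0,0,0],"fingers":-0.4}
    - {"offset":[0,0,-0.6],"twist":[0,0,0],"fingers":-0.2}
    - {"offset":[0,0,-0.95],"twist":[0,0,0],"fingers":-0.2}
    - {"offset":[0.4,-0.12,-0.95],"twist":[0,0,0],"fingers":-0.2}
    - {"offset":[0.8,-0.23,-0.95],"twist":[0,0,0],"fingers":-0.2}
    - {"offset":[0.8,-0.23,-0.95],"twist":[0,0,0],"fingers":-0.2}

```text
clock: 49.62
position: [0.5626, 0.0575, 0.2011]
ee_rot: [-2.188, -2.252, -0.005]
force: [-0.5, -1.5, -0.1]
width: 0.398
gripper_force: 0.0
```

```bash
sed -i 's/^M=np.*/M=np.array([.6006,-.0688]); MY=1.1/' h.py; cat > k.py <<'E'
from h import *
im=get_image('wrist');c=calibration('wrist'); p=tool()[0]; print('tool',p,'axis',m2w(-.012,.18))
for t,z in (('knob_top',.135),('crank_axis',.135)):
  for d in landmark_of(t,'wrist'): v,u=d['at'][0]*420,d['at'][1]*560; print(t,round(d['conf'],2),round(u),round(v),px2w(c,u,v,z).round(4))
print('dark',[b for b in blob(im,(0,0,0),(180,255,45),c,.135,100) if b[5][1]<240])
E
python3 k.py
```

```text
tool [0.56353273 0.05380506 0.20092138] axis [0.58514667 0.11093646]
knob_top 0.82 274 89 [0.557  0.1408 0.135 ]
crank_axis 0.86 320 139 [0.5881 0.1098 0.135 ]
crank_axis 0.59 277 88 [0.5592 0.1415 0.135 ]
dark [(767, 54, 35, 9, 104.4, [556.0, 225.0]), (558, 141, 19, 18, 91.3, [275.0, 89.0])]
```

```bash
python3 -c "
from h import *
mv(.557,.1412,.0895,91)"
```

```text
at [0.5643 0.0501 0.2004] yaw 91.11 -> off [0.6087, -0.0377, 0.7387] tw [0.0002, 0.0001, 0.0003]
```

```bash
sed -i "s/^im=.*/c=calibration('wrist');im=get_image('wrist'); p=tool()[0]; print('tool',p,'axis',m2w(-.012,.18))/" k.py; python3 k.py; python3 k.py; python3 -c "
from h import *
mv(.557,.142,.0895,91)"
```

```text
tool [0.56439951 0.04943586 0.20013815] axis [0.58514667 0.11093646]
knob_top 0.91 271 79 [0.5563 0.1435 0.135 ]
crank_axis 0.78 317 127 [0.5872 0.1138 0.135 ]
dark [(767, 51, 38, 9, 104.1, [556.0, 223.0]), (556, 144, 20, 18, 91.0, [271.0, 77.0])]
tool [0.56423771 0.04949129 0.19967319] axis [0.58514667 0.11093646]
knob_top 0.6 270 74 [0.5563 0.1453 0.135 ]
crank_axis 0.63 317 127 [0.5869 0.1126 0.135 ]
dark [(766, 48, 35, 9, 104.1, [556.0, 225.0]), (556, 144, 20, 18, 90.8, [271.0, 75.0])]
at [0.5641 0.05   0.1995] yaw 91.05 -> off [0.6143, -0.0361, 0.7334] tw [-0.0, 0.0, 0.0001]
```

>>> jog_arm:
  newtons: 15
  plan:
    - {"offset":[0.3,-0.02,0],"twist":[0,0,0],"fingers":-0.1}
    - {"offset":[0.628,-0.043,0],"twist":[0,0,0],"fingers":-0.1}
    - {"offset":[0.628,-0.043,0.2],"twist":[0,0,0],"fingers":-0.1}
    - {"offset":[0.628,-0.043,0.5],"twist":[0,0,0],"fingers":-0.1}
    - {"offset":[0.628,-0.043,0.73],"twist":[0,0,0],"fingers":-0.1}
    - {"offset":[0.628,-0.043,0.73],"twist":[0,0,0],"fingers":-0.1}
    - {"offset":[0.628,-0.043,0.73],"twist":[0,0,0],"fingers":-1}
    - {"offset":[0.628,-0.043,0.73],"twist":[0,0,0],"fingers":-1}
    - {"offset":[0.628,-0.043,0.73],"twist":[0,0,0],"fingers":-1}
    - {"offset":[0.628,-0.043,0.73],"twist":[0,0,0],"fingers":-1}

```text
clock: 51.32
position: [0.5566, 0.1453, 0.0914]
ee_rot: [2.199, 2.242, 0.003]
force: [-0.2, -0.6, 6.9]
width: 0.213
gripper_force: 15.0
```

```bash
cat > c.py <<'E'
import sys
from h import *
# offsets for a clockwise arc about axis a from current position
ax=np.array([float(sys.argv[1]),float(sys.argv[2])]); n=int(sys.argv[3]); r=.045
p,Rt,o=tool(); d=p[:2]-ax; t=np.arctan2(d[1],d[0]); print('r',np.hypot(*d).round(4),'theta',np.degrees(t).round(1),'yaw',np.degrees(yaw(Rt)).round(2),p[2].round(4))
print(o['force'].round(1))
for k in range(1,n+1):
    a=t-np.radians(18*k); q=ax+r*np.array([np.cos(a),np.sin(a)]); w=Rt.inv().apply([*(q-p[:2]),0])/.15
    print(k,w[:2].round(3).tolist(),end=' ')
E
python3 c.py .5867 .1111 20
```

```text
r 0.0455 theta 131.3 yaw 91.13 0.0914
[-0.2 -0.6  6.9]
1 [0.046, 0.083] 2 [0.067, 0.174] 3 [0.059, 0.268] 4 [0.023, 0.354] 5 [-0.038, 0.425] 6 [-0.119, 0.474] 7 [-0.21, 0.495] 8 [-0.303, 0.487] 9 [-0.39, 0.451] 10 [-0.461, 0.39] 11 [-0.51, 0.309] 12 [-0.531, 0.218] 13 [-0.523, 0.124] 14 [-0.487, 0.038] 15 [-0.426, -0.033] 16 [-0.345, -0.082] 17 [-0.254, -0.103] 18 [-0.16, -0.095] 19 [-0.074, -0.059] 20 [-0.003, 0.002]
```

>>> jog_arm:
  plan:
    - {"offset":[0,0,-0.02],"twist":[0,0,0],"fingers":-1}
    - {"offset":[0.046,0.083,-0.02],"twist":[0,0,0],"fingers":-1}
    - {"offset":[0.067,0.174,-0.02],"twist":[0,0,0],"fingers":-1}
    - {"offset":[0.059,0.268,-0.02],"twist":[0,0,0],"fingers":-1}
    - {"offset":[0.023,0.354,-0.02],"twist":[0,0,0],"fingers":-1}
    - {"offset":[-0.038,0.425,-0.02],"twist":[0,0,0],"fingers":-1}
    - {"offset":[-0.038,0.425,-0.02],"twist":[0,0,0],"fingers":-1}

```text
clock: 52.2
position: [0.6217, 0.139, 0.0926]
ee_rot: [2.2, 2.24, 0.002]
force: [6.5, 1.9, -21.6]
width: 0.212
gripper_force: 15.0
```

```bash
python3 c.py .5867 .1111 0
```

```text
r 0.0448 theta 38.5 yaw 91.01 0.0926
[  6.5   1.9 -21.6]
```

```bash
python3 c.py .5867 .1111 20
```

```text
r 0.0448 theta 38.5 yaw 91.01 0.0926
[  6.5   1.9 -21.6]
1 [-0.082, 0.046] 2 [-0.174, 0.063] 3 [-0.267, 0.051] 4 [-0.352, 0.01] 5 [-0.42, -0.054] 6 [-0.465, -0.137] 7 [-0.482, -0.229] 8 [-0.469, -0.322] 9 [-0.429, -0.407] 10 [-0.364, -0.475] 11 [-0.282, -0.52] 12 [-0.19, -0.537] 13 [-0.097, -0.524] 14 [-0.012, -0.484] 15 [0.056, -0.419] 16 [0.101, -0.337] 17 [0.118, -0.245] 18 [0.106, -0.152] 19 [0.065, -0.067] 20 [0.001, 0.001]
```

>>> jog_arm:
  plan:
    - {"offset":[-0.082,0.046,0.014],"twist":[0,0,0],"fingers":-1}
    - {"offset":[-0.174,0.063,0.014],"twist":[0,0,0],"fingers":-1}
    - {"offset":[-0.267,0.051,0.014],"twist":[0,0,0],"fingers":-1}
    - {"offset":[-0.352,0.01,0.014],"twist":[0,0,0],"fingers":-1}
    - {"offset":[-0.42,-0.054,0.014],"twist":[0,0,0],"fingers":-1}
    - {"offset":[-0.465,-0.137,0.014],"twist":[0,0,0],"fingers":-1}
    - {"offset":[-0.482,-0.229,0.014],"twist":[0,0,0],"fingers":-1}
    - {"offset":[-0.469,-0.322,0.014],"twist":[0,0,0],"fingers":-1}
    - {"offset":[-0.429,-0.407,0.014],"twist":[0,0,0],"fingers":-1}
    - {"offset":[-0.364,-0.475,0.014],"twist":[0,0,0],"fingers":-1}
    - {"offset":[-0.364,-0.475,0.014],"twist":[0,0,0],"fingers":-1}

```text
clock: 53.58
position: [0.5484, 0.0872, 0.0917]
ee_rot: [-2.196, -2.246, -0.002]
force: [0.7, 2.1, 8.5]
width: 0.217
gripper_force: 15.0
```

```bash
python3 c.py .5867 .1111 20
```

```text
r 0.0451 theta -148.0 yaw 91.3 0.0917
[0.7 2.1 8.5]
1 [0.088, -0.034] 2 [0.181, -0.04] 3 [0.272, -0.017] 4 [0.352, 0.034] 5 [0.411, 0.106] 6 [0.446, 0.193] 7 [0.452, 0.287] 8 [0.429, 0.378] 9 [0.379, 0.457] 10 [0.306, 0.517] 11 [0.219, 0.552] 12 [0.125, 0.558] 13 [0.034, 0.534] 14 [-0.045, 0.484] 15 [-0.105, 0.412] 16 [-0.139, 0.325] 17 [-0.145, 0.231] 18 [-0.122, 0.14] 19 [-0.072, 0.061] 20 [0.0, 0.001]
```

>>> jog_arm:
  plan:
    - {"offset":[0.088,-0.034,-0.004],"twist":[0,0,0],"fingers":-1}
    - {"offset":[0.181,-0.04,-0.004],"twist":[0,0,0],"fingers":-1}
    - {"offset":[0.272,-0.017,-0.004],"twist":[0,0,0],"fingers":-1}
    - {"offset":[0.352,0.034,-0.004],"twist":[0,0,0],"fingers":-1}
    - {"offset":[0.411,0.106,-0.004],"twist":[0,0,0],"fingers":-1}
    - {"offset":[0.446,0.193,-0.004],"twist":[0,0,0],"fingers":-1}
    - {"offset":[0.452,0.287,-0.004],"twist":[0,0,0],"fingers":-1}
    - {"offset":[0.429,0.378,-0.004],"twist":[0,0,0],"fingers":-1}
    - {"offset":[0.379,0.457,-0.004],"twist":[0,0,0],"fingers":-1}
    - {"offset":[0.306,0.517,-0.004],"twist":[0,0,0],"fingers":-1}
    - {"offset":[0.219,0.552,-0.004],"twist":[0,0,0],"fingers":-1}
    - {"offset":[0.125,0.558,-0.004],"twist":[0,0,0],"fingers":-1}
    - {"offset":[0.034,0.534,-0.004],"twist":[0,0,0],"fingers":-1}
    - {"offset":[-0.045,0.484,-0.004],"twist":[0,0,0],"fingers":-1}
    - {"offset":[-0.105,0.412,-0.004],"twist":[0,0,0],"fingers":-1}
    - {"offset":[-0.139,0.325,-0.004],"twist":[0,0,0],"fingers":-1}
    - {"offset":[-0.145,0.231,-0.004],"twist":[0,0,0],"fingers":-1}
    - {"offset":[-0.122,0.14,-0.004],"twist":[0,0,0],"fingers":-1}
    - {"offset":[-0.072,0.061,-0.004],"twist":[0,0,0],"fingers":-1}
    - {"offset":[0,0.001,-0.004],"twist":[0,0,0],"fingers":-1}

```text
clock: 56.08
position: [0.5494, 0.0856, 0.0919]
ee_rot: [2.198, 2.243, 0.002]
force: [8.0, 1.2, 0.9]
width: 0.211
gripper_force: 15.0
```

```bash
python3 c.py .5867 .1111 10
```

```text
r 0.0452 theta -145.6 yaw 91.16 0.0919
[8.  1.2 0.9]
1 [0.086, -0.037] 2 [0.18, -0.047] 3 [0.272, -0.028] 4 [0.353, 0.018] 5 [0.416, 0.088] 6 [0.455, 0.173] 7 [0.465, 0.267] 8 [0.446, 0.359] 9 [0.399, 0.44] 10 [0.33, 0.503]
```

>>> jog_arm:
  plan:
    - {"offset":[0.086,-0.037,0],"twist":[0,0,0],"fingers":-1}
    - {"offset":[0.18,-0.047,0],"twist":[0,0,0],"fingers":-1}
    - {"offset":[0.272,-0.028,0],"twist":[0,0,0],"fingers":-1}
    - {"offset":[0.353,0.018,0],"twist":[0,0,0],"fingers":-1}
    - {"offset":[0.416,0.088,0],"twist":[0,0,0],"fingers":-1}
    - {"offset":[0.455,0.173,0],"twist":[0,0,0],"fingers":-1}
    - {"offset":[0.455,0.173,0],"twist":[0,0,0],"fingers":-1}

```text
clock: 56.95
position: [0.5741, 0.1548, 0.0918]
ee_rot: [-2.198, -2.244, 0.0]
force: [0.8, 1.3, 7.9]
width: 0.212
gripper_force: 15.0
```

```bash
sed -i 's/18\*k/9*k/' c.py; python3 c.py .5867 .1111 20
```

```text
r 0.0455 theta 106.1 yaw 91.19 0.0918
[0.8 1.3 7.9]
1 [0.005, 0.047] 2 [0.007, 0.094] 3 [0.0, 0.141] 4 [-0.013, 0.186] 5 [-0.033, 0.228] 6 [-0.06, 0.267] 7 [-0.093, 0.301] 8 [-0.13, 0.33] 9 [-0.171, 0.352] 10 [-0.216, 0.368] 11 [-0.262, 0.376] 12 [-0.309, 0.377] 13 [-0.356, 0.371] 14 [-0.401, 0.358] 15 [-0.443, 0.337] 16 [-0.482, 0.311] 17 [-0.516, 0.278] 18 [-0.545, 0.241] 19 [-0.567, 0.199] 20 [-0.583, 0.155]
```

>>> jog_arm:
  plan:
    - {"offset":[0.005,0.047,0],"twist":[0,0,0],"fingers":-1}
    - {"offset":[0.007,0.094,0],"twist":[0,0,0],"fingers":-1}
    - {"offset":[0,0.141,0],"twist":[0,0,0],"fingers":-1}
    - {"offset":[0,0.141,0],"twist":[0,0,0],"fingers":-1}

```text
clock: 57.45
position: [0.5949, 0.1556, 0.0918]
ee_rot: [-2.197, -2.244, -0.001]
force: [1.9, 2.2, 6.9]
width: 0.217
gripper_force: 15.0
```

>>> jog_arm:
  plan:
    - {"offset":[-0.013,0.045,0],"twist":[0,0,0],"fingers":-1}
    - {"offset":[-0.033,0.087,0],"twist":[0,0,0],"fingers":-1}
    - {"offset":[-0.06,0.126,0],"twist":[0,0,0],"fingers":-1}
    - {"offset":[-0.06,0.126,0],"twist":[0,0,0],"fingers":-1}

```text
clock: 57.95
position: [0.6143, 0.1468, 0.0919]
ee_rot: [-2.198, -2.244, -0.001]
force: [2.8, 2.0, 7.1]
width: 0.215
gripper_force: 15.0
```

>>> jog_arm:
  plan:
    - {"offset":[-0.033,0.034,0],"twist":[0,0,0],"fingers":-1}
    - {"offset":[-0.07,0.063,0],"twist":[0,0,0],"fingers":-1}
    - {"offset":[-0.111,0.085,0],"twist":[0,0,0],"fingers":-1}
    - {"offset":[-0.111,0.085,0],"twist":[0,0,0],"fingers":-1}

```text
clock: 58.45
position: [0.6276, 0.1298, 0.0919]
ee_rot: [-2.199, -2.244, -0.001]
force: [3.1, -0.3, 6.3]
width: 0.213
gripper_force: 15.0
```

>>> jog_arm:
  plan:
    - {"offset":[-0.045,0.016,0],"twist":[0,0,0],"fingers":-1}
    - {"offset":[-0.091,0.024,0],"twist":[0,0,0],"fingers":-1}
    - {"offset":[-0.091,0.024,0],"twist":[0,0,0],"fingers":-1}

```text
clock: 58.82
position: [0.6312, 0.1157, 0.0918]
ee_rot: [-2.199, -2.243, -0.0]
force: [2.9, -1.0, 6.2]
width: 0.214
gripper_force: 15.0
```

>>> jog_arm:
  plan:
    - {"offset":[-0.047,0.001,0],"twist":[0,0,0],"fingers":-1}
    - {"offset":[-0.094,-0.005,0],"twist":[0,0,0],"fingers":-1}
    - {"offset":[-0.094,-0.005,0],"twist":[0,0,0],"fingers":-1}

```text
clock: 59.2
position: [0.6303, 0.1014, 0.0918]
ee_rot: [-2.199, -2.243, 0.001]
force: [1.9, -1.0, 7.6]
width: 0.214
gripper_force: 15.0
```

>>> jog_arm:
  plan:
    - {"offset":[-0.045,-0.013,0],"twist":[0,0,0],"fingers":-1}
    - {"offset":[-0.087,-0.034,0],"twist":[0,0,0],"fingers":-1}
    - {"offset":[-0.087,-0.034,0],"twist":[0,0,0],"fingers":-1}

```text
clock: 59.58
position: [0.6295, 0.0913, 0.0923]
ee_rot: [2.196, 2.243, 0.012]
force: [16.4, 6.8, -5.5]
width: 0.216
gripper_force: 15.0
```

>>> jog_arm:
  plan:
    - {"offset":[0,0,0],"twist":[0,0,0],"fingers":-0.2}
    - {"offset":[0,0,0],"twist":[0,0,0],"fingers":-0.2}
    - {"offset":[0,0,-0.3],"twist":[0,0,0],"fingers":-0.2}
    - {"offset":[0,0,-0.7],"twist":[0,0,0],"fingers":-0.2}
    - {"offset":[-0.3,-0.3,-0.7],"twist":[0,0,0],"fingers":-0.2}
    - {"offset":[-0.4,-0.3,-0.7],"twist":[0,0,0],"fingers":-0.2}
    - {"offset":[-0.4,-0.3,-0.7],"twist":[0,0,0],"fingers":-0.2}
    - {"offset":[-0.4,-0.3,-0.7],"twist":[0,0,0],"fingers":-0.2}
    - {"offset":[-0.4,-0.3,-0.7],"twist":[0,0,0],"fingers":-0.2}

```text
clock: 60.7
position: [0.5823, 0.0286, 0.1961]
ee_rot: [-2.197, -2.245, 0.0]
force: [0.2, -0.8, -0.3]
width: 0.4
gripper_force: 0.0
```

```bash
cat >> k.py <<'E'
cv2.imwrite('pics/k.png',im[...,::-1])
print('red',blob(im,(0,150,80),(4,255,255),c,.07,100),blob(im,(175,150,80),(180,255,255),c,.07,100))
print(observe()['position'])
E
python3 k.py
```

```text
tool [0.58226759 0.02835519 0.19615664] axis [0.58514667 0.11093646]
knob_top 0.91 356 116 [0.6292 0.1003 0.135 ]
crank_axis 0.65 290 96 [0.5866 0.1116 0.135 ]
dark [(626, 99, 23, 18, 1.7, [351.0, 117.0])]
red [(587, 47, 40, 39, 1.2, [287.0, 176.0])] []
[0.582227   0.02785174 0.19631886]
```

>>> jog_arm:
  plan:
    - {"offset":[0,-0.2,-0.3],"twist":[0,0,0],"fingers":0}
    - {"offset":[0,-0.5,-0.6],"twist":[0,0,0.02],"fingers":0}
    - {"offset":[-0.2,-0.8,-0.6],"twist":[0,0,0.05],"fingers":0}
    - {"offset":[-0.6,-1,-0.6],"twist":[0,0,0.08],"fingers":0}
    - {"offset":[-0.8,-1,-0.6],"twist":[0,0,0.11],"fingers":0}
    - {"offset":[-0.8,-1,-0.6],"twist":[0,0,0.14],"fingers":0}
    - {"offset":[-0.8,-1,-0.6],"twist":[0,0,0.17],"fingers":0}
    - {"offset":[-0.8,-1,-0.6],"twist":[0,0,0.2],"fingers":0}
    - {"offset":[-0.8,-1,-0.6],"twist":[0,0,0.23],"fingers":0}
    - {"offset":[-0.8,-1,-0.6],"twist":[0,0,0.25],"fingers":0}
    - {"offset":[-0.8,-1,-0.6],"twist":[0,0,0.25],"fingers":0}
    - {"offset":[-0.8,-1,-0.6],"twist":[0,0,0.25],"fingers":0}

```text
clock: 62.35
position: [0.4346, -0.0958, 0.2867]
ee_rot: [3.141, 0.036, 0.0]
force: [-0.3, 0.4, -0.3]
width: 0.499
gripper_force: 0.0
```

```bash
python3 - <<'E'
from h import *
c=calibration('wrist');im=get_image('wrist');cv2.imwrite('pics/f.png',im[...,::-1]);print(tool()[0])
print(racks('wrist',im,c,150))
print('bar',[b for b in blob(im,(105,120,60),(130,255,255),c,.102,100)])
print('red',blob(im,(0,150,80),(4,255,255),c,.07,60))
for t,z in (('plate_handle',.082),('filter_plate',.052),('knob_top',.135),('crank_axis',.135)):
  for d in landmark_of(t,'wrist')[:2]: v,u=d['at'][0]*420,d['at'][1]*560; print(t,round(d['conf'],2),round(u),round(v),px2w(c,u,v,z).round(4))
E
```

```text
[ 0.43456029 -0.09580423  0.28662587]
[(534, -151, 45, 40, 1.6), (533, -70, 43, 38, 1.1), (532, 11, 44, 38, 0.6)]
bar [(410, 158, 43, 42, 171.6, [46.0, 200.0]), (599, -68, 68, 13, 90.7, [256.0, 8.0])]
red [(588, 50, 40, 39, 89.6, [142.0, 28.0])]
plate_handle 0.98 256 13 [ 0.5996 -0.0672  0.082 ]
filter_plate 0.6 260 20 [ 0.5997 -0.0694  0.052 ]
crank_axis 0.79 48 15 [0.5872 0.1109 0.135 ]
```

```bash
python3 -c "
from cell import *
print(sign_off())"
```

```text
the job is handed in; nothing more can be done
None
```

I handed the job in at about 62 s: all three orange racks are home in their lanes, the filter plate is flush on the pins and released, and the crank is against its hard stop with the jaw over the plate. One rack first caught on the middle lane's wall and had to be regripped, and I did not re-check the other bench items at the end.

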